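Clear the preparation plate and lay out fresh test bars

TASK

First lift the spent aluminium sample holders off the raised dark plate into the catch tray with the white cup. Then hold the orange scraper block and wipe all the loose chips off the plate, over its open side, into the other catch tray, the empty one, without pushing or picking the chips with the fingers. When the plate is clear, lay every green test bar from the black pocket tray on the plate, one bar centred in each white outline it takes and lying along it (any outlines), and leave the scraper standing upright, wholly on its blue pad. Leave the cup, bottle and screwdriver where they are.

Things in the scene. Friction and masses are not known exactly. Their poses are not given: they have to be found in the camera images.
- plate: fixed raised dark plate, 180 (x) x 230 (y) mm, flat top at 60 mm height; grey lips 10 mm wide and 14 mm high run along its two x edges (160 mm clear between them, x from -80 to +80), the two y edges are open (y = -115 and +115). Slab 14 mm thick on a smaller foot. Origin on the bench under its centre
- mark0 (a point): centre of a white outline on the plate's top (60 mm high), plate y = -81 mm; outline 94 x 36 mm, long side along the plate's x
- mark1 (a point): centre of a white outline on the plate's top (60 mm high), plate y = -27 mm; outline 94 x 36 mm, long side along the plate's x
- mark2 (a point): centre of a white outline on the plate's top (60 mm high), plate y = 27 mm; outline 94 x 36 mm, long side along the plate's x
- mark3 (a point): centre of a white outline on the plate's top (60 mm high), plate y = 81 mm; outline 94 x 36 mm, long side along the plate's x
- tray_empty: fixed open aluminium catch tray, 190 (x) x 110 (y) x 35 mm high, walls and floor 4 mm, nothing in it at the start; beside one open edge of the plate, its rim reaching 12 mm under the plate. Which side varies. Origin centre of its underside
- tray_used: the same tray at the plate's other open edge, holding the white cup
- scraper: loose scraper block, 0.25 kg: orange foot 80 (its x) x 40 (its y) x 16 mm high, and on it a black grip slab 60 (x) x 24 (y) mm rising to 70 mm height. Origin centre of its underside, z up. At the start it stands on the pad
- pad: fixed flat blue pad 180 (x) x 110 (y) x 4 mm, where the scraper stands. Origin centre of its underside
- pocket_tray: fixed black pocket tray 212 (x) x 110 (y) x 18 mm; four open pockets 26 x 86 mm, 8 mm deep (floor at 10 mm), long along the tray's y, at tray x = -72, -24, +24, +72 mm. Origin centre of its underside
- bar0: green test bar 80 x 22 x 22 mm, 70 g, long along its y; origin at its centre. At the start in one of the pockets; may be absent
- bar1: green test bar 80 x 22 x 22 mm, 70 g, long along its y; origin at its centre. At the start in one of the pockets; may be absent
- bar2: green test bar 80 x 22 x 22 mm, 70 g, long along its y; origin at its centre. At the start in one of the pockets; may be absent
- bar3: green test bar 80 x 22 x 22 mm, 70 g, long along its y; origin at its centre. At the start in one of the pockets; may be absent
- chip0: loose plastic chip, yellow rectangular, 34 x 26 x 12 mm, 20 g, at the start on the plate; origin centre of its underside; may be absent
- chip1: loose plastic chip, white round, 32 across x 12 mm, 20 g, at the start on the plate; origin centre of its underside; may be absent
- chip2: loose plastic chip, red square, 28 x 28 x 14 mm, 20 g, at the start on the plate; origin centre of its underside; may be absent
- chip3: loose plastic chip, yellow rectangular, 34 x 26 x 12 mm, 20 g, at the start on the plate; origin centre of its underside; may be absent
- chip4: loose plastic chip, white round, 32 across x 12 mm, 20 g, at the start on the plate; origin centre of its underside; may be absent
- holder0: spent sample holder: square aluminium block 36 x 36 mm, 50 high, 150 g, standing on the plate among the chips at the start; origin at its centre, z up; may be absent
- holder1: spent sample holder: square aluminium block 36 x 36 mm, 50 high, 150 g, standing on the plate among the chips at the start; origin at its centre, z up; may be absent
- spent_cup: white cup, 52 mm across, 38 high, standing in the used tray: leave alone
- amber_bottle: amber bottle, 60 mm across, 120 high: leave alone
- driver: screwdriver 170 mm long, lying: leave alone
There are look-alikes about, which are no part of the job. What is shaped like the bar3 but yellow is not meant.

How it is judged:
On the way, in this order (a step that is already met when the one before it is completed fails the run):
1. every spent holder lies in the tray with the cup (x of holder0 in the frame of tray_used between -0.095 and 0.095 m and y of holder0 in the frame of tray_used between -0.055 and 0.055 m and height (world z) of each of holder0, holder1 below 0.045 m and linear speed of each of holder0, holder1 below 0.02 m/s and x of holder1 in the frame of tray_used between -0.095 and 0.095 m and y of holder1 in the frame of tray_used between -0.055 and 0.055 m), for 0.2 s.
2. the scraper is brought down onto the plate (x of scraper in the frame of plate between -0.09 and 0.09 m and y of scraper in the frame of plate between -0.135 and 0.135 m and height (world z) of scraper between 0.055 and 0.072 m), for 0.1 s.
3. all chips lie in the tray that was empty, and no bar is on the plate yet (x of chip0 in the frame of tray_empty between -0.093 and 0.093 m and y of chip0 in the frame of tray_empty between -0.053 and 0.053 m and height (world z) of each of chip0, chip1, chip2, chip3, chip4 below 0.04 m and x of chip1 in the frame of tray_empty between -0.093 and 0.093 m and y of chip1 in the frame of tray_empty between -0.053 and 0.053 m and x of chip2 in the frame of tray_empty between -0.093 and 0.093 m and y of chip2 in the frame of tray_empty between -0.053 and 0.053 m and x of chip3 in the frame of tray_empty between -0.093 and 0.093 m and y of chip3 in the frame of tray_empty between -0.053 and 0.053 m and x of chip4 in the frame of tray_empty between -0.093 and 0.093 m and y of chip4 in the frame of tray_empty between -0.053 and 0.053 m and horizontal distance between each of bar0, bar1, bar2, bar3 and plate above 0.14 m), for 0.2 s.
4. every bar lies in an outline ((horizontal distance between bar0 and mark0 below 0.01 m or horizontal distance between bar0 and mark1 below 0.01 m or horizontal distance between bar0 and mark2 below 0.01 m or horizontal distance between bar0 and mark3 below 0.01 m) and angle between the y axis of each of bar0, bar1, bar2, bar3 and the x axis of plate, either way round below 0.2 rad and height (world z) of bar0 between 0.065 and 0.077 m and linear speed of each of bar0, bar1, bar2, bar3 below 0.02 m/s and (horizontal distance between bar1 and mark0 below 0.01 m or horizontal distance between bar1 and mark1 below 0.01 m or horizontal distance between bar1 and mark2 below 0.01 m or horizontal distance between bar1 and mark3 below 0.01 m) and height (world z) of bar1 between 0.065 and 0.077 m and (horizontal distance between bar2 and mark0 below 0.01 m or horizontal distance between bar2 and mark1 below 0.01 m or horizontal distance between bar2 and mark2 below 0.01 m or horizontal distance between bar2 and mark3 below 0.01 m) and height (world z) of bar2 between 0.065 and 0.077 m and (horizontal distance between bar3 and mark0 below 0.01 m or horizontal distance between bar3 and mark1 below 0.01 m or horizontal distance between bar3 and mark2 below 0.01 m or horizontal distance between bar3 and mark3 below 0.01 m) and height (world z) of bar3 between 0.065 and 0.077 m), for 0.2 s.
At the end, for the whole second after the job is handed in: every spent holder lies in the tray with the cup, every chip lies in the tray that was empty; every bar lies flat on the plate, its centre within 10 mm of an outline's centre and its length within 0.2 rad of the outline's; the scraper stands upright wholly on its pad; all released and at rest (all of step 1 and all of step 4 and x of chip0 in the frame of tray_empty between -0.093 and 0.093 m and y of chip0 in the frame of tray_empty between -0.053 and 0.053 m and height (world z) of each of chip0, chip1, chip2, chip3, chip4 below 0.04 m and x of chip1 in the frame of tray_empty between -0.093 and 0.093 m and y of chip1 in the frame of tray_empty between -0.053 and 0.053 m and x of chip2 in the frame of tray_empty between -0.093 and 0.093 m and y of chip2 in the frame of tray_empty between -0.053 and 0.053 m and x of chip3 in the frame of tray_empty between -0.093 and 0.093 m and y of chip3 in the frame of tray_empty between -0.053 and 0.053 m and x of chip4 in the frame of tray_empty between -0.093 and 0.093 m and y of chip4 in the frame of tray_empty between -0.053 and 0.053 m and x of scraper in the frame of pad between -0.045 and 0.045 m and y of scraper in the frame of pad between -0.035 and 0.035 m and angle between scraper's own z axis and vertical below 0.1 rad and height (world z) of scraper below 0.01 m and linear speed of scraper below 0.02 m/s); the robot touches nothing.
It fails at once if the fingers push or grip a chip that is still on the plate ((contact force between the fingers and chip0 above 1 N and height (world z) of chip0 above 0.05 m) or (contact force between the fingers and chip1 above 1 N and height (world z) of chip1 above 0.05 m) or (contact force between the fingers and chip2 above 1 N and height (world z) of chip2 above 0.05 m) or (contact force between the fingers and chip3 above 1 N and height (world z) of chip3 above 0.05 m) or (contact force between the fingers and chip4 above 1 N and height (world z) of chip4 above 0.05 m)).
It fails at once if the cup, bottle or screwdriver is moved by more than 30 mm (distance of any of amber_bottle, driver, spent_cup from where it was at the start of the episode above 0.03 m).
Of bar0, bar1, bar2, bar3 only 3 to 4 are there at a start; the rules pass over those that are not, and their reading is None.
Of chip0, chip1, chip2, chip3, chip4 only 3 to 5 are there at a start; the rules pass over those that are not, and their reading is None.
Of holder0, holder1 only 1 to 2 are there at a start; the rules pass over those that are not, and their reading is None.
At some moment in a run one of bar0, bar1, bar2, bar3, scraper may be knocked a few centimetres aside while the robot is not near it.
Once in a run the grip may slacken for a moment while it holds something.
It also fails if it takes over 208 s, if anything falls off the work surface, if the arm or the gripper's body presses on something with over 40 N, if the wrist force passes 120 N, or if a joint passes its speed limit or range.

ROBOT

A 6-joint arm with a two-finger parallel gripper is mounted at the origin on the work surface. World frame = base frame: x ahead of the robot, y to its left, z up, the work surface at z = 0. Lengths are in m, angles in rad, forces in N, time in s.
With the tool pointing down it reaches from about 0.425 to 0.95 m from the base axis. Payload 3.5 kg.
Tool frame: the origin (TCP) lies midway between the tips of the shut fingers; the grasp point (between the pads) lies 19 mm behind it; z points along the fingers, y is the line along which they close (so a half turn about z gives the same grasp; the last joint's range is limited). The gripper opens to 85 mm and grips with 20 to 120 N. Pads are 22 mm wide; open, the fingers measure 114 mm over their backs; the gripper's body (76 mm by 85 mm) begins 54 mm behind the grasp point. The pads swing forward as they close: fully open they stand 13 mm farther back than shut.
Start: joints at [0.982, 0.286, 1.577, -0, 1.279, -0.15], TCP at [0.287, 0.611, 0.198] pointing down, gripper open.
Joint ranges: [-2.77, 2.77], [-0.9, 2.22], [0.21, 2.48], [-1.53, 4.67], [0.24, 2.81], [-2.84, 2.84]. Speed limits (rad/s): [2.79, 2.79, 3.14, 3.14, 3.14, 3.14].

INTERFACE

Orientations are given as a unit quaternion [x, y, z, w].
In Python, from plant import ctrl gives the robot as it stands.
- The arm moves only by the tool move_arm, never from a script. Its argument "plan" is a list of rows, each an object of numbers: "x", "y", "z": the shift along the tool's x, y, z in m; "yaw": the turn about the tool's z in rad; "fingers": the closure, from 0 (fully open) to 1 (shut). In form: [{"x": .., "y": .., "z": .., "yaw": .., "fingers": ..}, ...]. A call has 1 to 5 rows; each row is the pose to reach, as a shift and turn from the pose commanded when the call began, along the tool's axes at that moment; what a row does not reach only later rows make up. A row lasts 1/10 s, in which the tool goes at most 50 mm and 8.59 degrees, less where a joint would pass 70% of its speed; a pose out of reach is approached as far as the arm can. A call with a gripper value outside its range is refused whole. The fingers move at their own pace and stop on an object; "force" is the grip in N (left out, the last holds). Time passes only in rows, so rows that repeat a pose let the fingers close. It gives the time, the measured TCP pose, the force, the opening and the grip force at its end, in the units of the state.
- ctrl.get_state(): the state, without advancing time (a new reading comes with each control period).
- ctrl.read_camera(name): name is "scene" or "top" or "wrist"; returns the picture (400x640x3 uint8, red, green, blue); there is no depth.
- ctrl.camera_model(name): a dict with "intrinsics" (3x3 intrinsics, pixels), "cam_to_world" (4x4, takes a point from camera to world coordinates); the wrist camera has in their place "tool_from_camera" (4x4, takes a point from camera to tool coordinates, whose origin is the TCP and whose axes are the flange's). Camera axes: x right, y up, looking along -z (the intrinsics and any distortion apply to the point x, -y, -z); pixel columns grow to the right and rows downward; lengths in m; the calibration is good to about 2 mm. A picture is of the moment at which its call begins: read the wrist's pose just before it. camera_model takes no time and is no camera call.
- ctrl.sign_off(): hands the job in; it is judged then, once.
The state is a dict: "time": time; "qpos": joint angles; "dq": joint speeds; "joint_efforts": joint torques, N m; "eef_pos": TCP position; "tcp_rot": TCP orientation; "contact_force": force on the tool from outside, world axes, zero at the start; "wrist_torque": the same for the moment, N m; "opening": opening from 0.0 (shut) to 1.0 (fully open); "finger_force": force on a finger pad.
Only numpy, scipy, OpenCV 4.12 (cv2) and the standard library are available. Lean on these libraries where they do the work, as an engineer would, in place of code of your own. Each camera call takes 0.05 s, during which the arm holds its last target. There are 200 camera calls.

## Working session

There is one attempt and no reset: what is moved stays moved. The work goes in short steps, Python scripts to look and compute and a tool call to move; the robot and the scene stay as the last step left them, time stands still between calls to the robot, and variables do not carry over. Pictures are saved under pics/ and viewed, at most 14 in all, crops included, and the job is handed in when it is done.

Besides the shell and the picture viewer there is one more tool, called after ">>>" by a JSON object that holds its "fn" and its "kwargs". move_arm: Moves the arm, as the interface text tells. Its arguments: {"type":"object","properties":{"plan":{"type":"array"},"force":{"type":"number"}},"required":["plan"]}

```bash
mkdir -p pics; ls; cat > h.py <<'E'
import numpy as np, cv2
from plant import ctrl
from scipy.spatial.transform import Rotation as R
def pose():
    s=ctrl.get_state(); T=np.eye(4); T[:3,:3]=R.from_quat(s['tcp_rot']).as_matrix(); T[:3,3]=s['eef_pos']; return T
def cam(name):
    m=ctrl.camera_model(name); K=np.array(m['intrinsics'])
    C=np.array(m['cam_to_world']) if 'cam_to_world' in m else pose()@np.array(m['tool_from_camera'])
    return K,C,m
def px2w(K,C,u,v,z):
    d=C[:3,:3]@np.array([(u-K[0,2])/K[0,0],-(v-K[1,2])/K[1,1],-1]); o=C[:3,3]
    return o+d*(z-o[2])/d[2]
def w2px(K,C,p):
    q=np.linalg.inv(C)@np.append(p,1); return K[0,0]*q[0]/-q[2]+K[0,2], K[1,1]*-q[1]/-q[2]+K[1,2]
def snap(name,fn):
    im=ctrl.read_camera(name); cv2.imwrite('pics/'+fn,im[:,:,::-1]); return im
E
python3 - <<'E'
from h import *
s=ctrl.get_state(); print(s)
snap('top','top0.png'); snap('scene','scene0.png')
for n in('top','wrist'): print(cam(n))
E
```

```text
pics
{'time': 0.0, 'qpos': array([ 9.82002691e-01,  2.87210741e-01,  1.57819394e+00,  3.02785765e-05,
        1.27861265e+00, -1.49991101e-01]), 'dq': array([ 0.00077586,  0.00024022, -0.00101738, -0.00046757,  0.0016096 ,
        0.00102909]), 'joint_efforts': array([-1.23081241e-03, -4.05989778e+01, -2.92619133e+01, -2.06334080e-04,
        5.92337397e-03,  4.01050585e-06]), 'eef_pos': array([0.28631895, 0.61044249, 0.19680806]), 'tcp_rot': array([ 2.17649396e-01,  9.76026265e-01, -1.12533276e-03, -4.51229258e-04]), 'contact_force': array([0.33537677, 0.40615683, 0.03281525]), 'wrist_torque': array([ 0.02945608,  0.00635798, -0.02309779]), 'finger_force': 0.0, 'opening': 0.9981805006383602}
(array([[445.7736552 ,   0.        , 322.10121645],
       [  0.        , 445.7736552 , 200.4505485 ],
       [  0.        ,   0.        ,   1.        ]]), array([[-0.00625179,  0.98942299, -0.14492431,  0.43416659],
       [-0.99996976, -0.00551522,  0.00548367, -0.08213185],
       [ 0.00462638,  0.14495421,  0.98942755,  1.24074809],
       [ 0.        ,  0.        ,  0.        ,  1.        ]
[... 671 characters left out ...]
37,  0.40388144,  0.13334805,  0.64463906],
       [-0.00186041, -0.30975774,  0.95081369,  0.37330916],
       [ 0.        ,  0.        ,  0.        ,  1.        ]]), {'intrinsics': array([[290.3765466 ,   0.        , 321.98676932],
       [  0.        , 290.3765466 , 200.18914521],
       [  0.        ,   0.        ,   1.        ]]), 'tool_from_camera': array([[-5.32803171e-04,  9.50722480e-01,  3.10042709e-01,
         7.86509807e-02],
       [ 9.99999822e-01,  5.90174774e-04, -9.12433944e-05,
         4.43106704e-04],
       [-2.69726532e-04,  3.10042606e-01, -9.50722625e-01,
        -1.76314889e-01],
       [ 0.00000000e+00,  0.00000000e+00,  0.00000000e+00,
         1.00000000e+00]])})
```

View pics/top0.png

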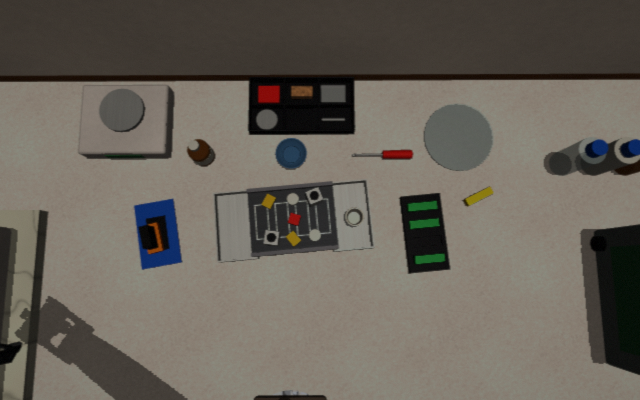

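```bash
python3 -c "
import cv2
im=cv2.imread('pics/top0.png'); cv2.imwrite('pics/c0.png',cv2.resize(im[60:360,200:600],None,fx=2,fy=2,interpolation=cv2.INTER_CUBIC))"
```

```text
(no output)
```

The top view shows the pad and scraper at about (157,234), the empty tray at about (232,227) on the left, and the plate at (293,219). The used tray with the cup at (353,217) is on the right, then the pocket tray at (425,232) with 3 green bars. A yellow look-alike lies at (479,196). I'll enlarge to pick out the holders and chips.

```bash
python3 -c "
import cv2
im=cv2.imread('pics/top0.png')
f=lambda a:cv2.convertScaleAbs(a,alpha=1.4)
cv2.imwrite('pics/c1.png',f(cv2.resize(im[172:268,208:382],None,fx=4.5,fy=4.5,interpolation=cv2.INTER_CUBIC)))
a=im[190:280,120:200];b=im[190:280,392:500]
cv2.imwrite('pics/c2.png',f(cv2.resize(cv2.hconcat([a,b]),None,fx=4.2,fy=4.2,interpolation=cv2.INTER_CUBIC)))"
```

```text
(no output)
```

View pics/c1.png

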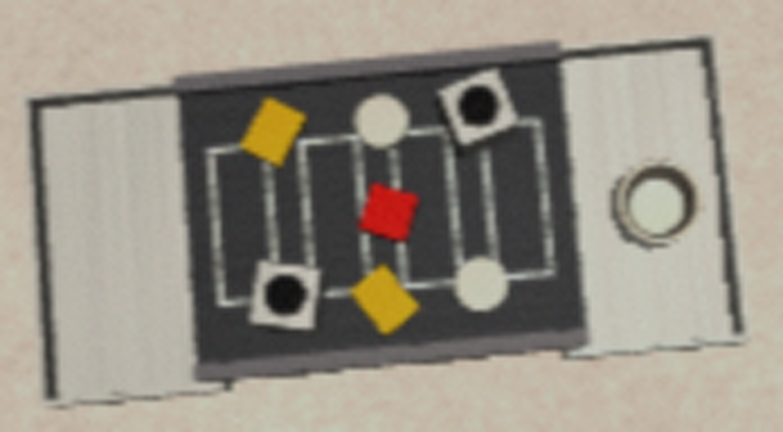

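View pics/c2.png

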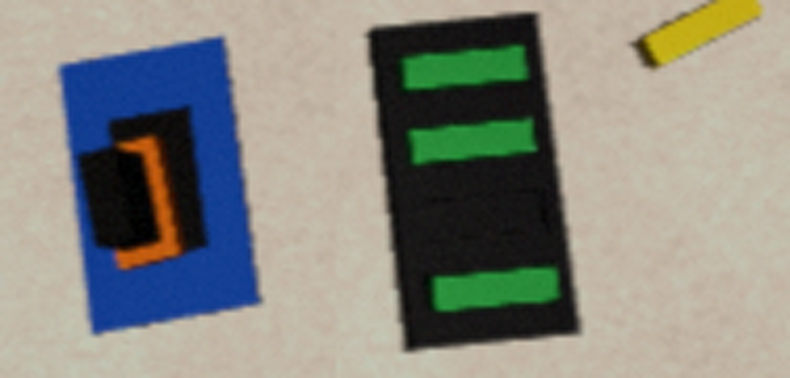

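The enlarged crops show these positions:
- **Holders (crop 1):** (478,105) and (284,295).
- **Chips (crop 1):** yellow at (273,131) and (385,299), white at (381,121) and (481,284), and red at (389,212).
- **Bars (crop 2):** three green, at (465,67), (473,141) and (496,289). The yellow bar at (700,30) lies outside the tray, so it is the look-alike.

```bash
cat > m.py <<'E'
from h import *
K,C,_=cam('top')
def c1(x,y,z): return px2w(K,C,(x+.5)/4.5-.5+208,(y+.5)/4.5-.5+172,z)
def c2(x,y,z):
    u=(x+.5)/4.2-.5; u=u+120 if u<80 else u-80+392
    return px2w(K,C,u,(y+.5)/4.2-.5+190,z)
E
python3 - <<'E'
from m import *
np.set_printoptions(precision=4,suppress=True)
P=np.array([c1(*p,.06)[:2] for p in [(210,152),(222,304),(553,273),(540,121)]])
print('outline',P,'c',P.mean(0),[np.linalg.norm(P[i]-P[i-1]) for i in range(4)])
yd=(P[0]+P[1]-P[2]-P[3]);print('ang left dir',np.degrees(np.arctan2(yd[1],yd[0])))
for n,q in dict(h0=[(437,87),(500,68),(517,122),(455,145)],h1=[(258,259),(321,266),(313,329),(249,321)]).items():
    W=np.array([c1(*p,.11)[:2] for p in q]);print(n,W.mean(0),[np.linalg.norm(W[i]-W[i-1]) for i in range(4)],[np.degrees(np.arctan2(*(W[i]-W[i-1])[::-1])) for i in range(4)])
for n,p,z in [('y',(273,131),.072),('y',(385,299),.072),('w',(381,121),.072),('w',(481,284),.072),('r',(389,212),.074),('cup',(655,203),.042)]: print(n,c1(*p,z)[:2])
for n,q,z in [('pad',[(62,66),(222,38),(260,302),(95,332)],.004),('grip',[(82,152),(143,146),(155,243),(97,247)],.07),('ptray',[(370,32),(537,14),(579,332),(406,350)],.018),
 ('b0',[(402,57),(525,46),(528,79),(406,90)],.032),('b1',[(408,131),(532,119),(537,152),(413,164)],.032),('b2',[(432,278),(556,266),(559,298),(435,311)],.032)]:
    W=np.array([c2(*p,z)[:2] for p in q]);print(n,W.mean(0),[round(np.linalg.norm(W[i]-W[i-1]),4) for i in range(4)],[round(np.degrees(np.arctan2(*(W[i]-W[i-1])[::-1])),1) for i in range(4)])
print(c2(150,265,.016)[:2],c2(182,254,.016),c2(120,265,.016)) 
for n,q in [('te',[(30,100),(48,404)]),('tu',[(710,38),(745,343)])]: print(n,[c1(*p,.035)[:2] for p in q])
E
```

```text
outline [[ 0.5948  0.0926]
 [ 0.5047  0.0841]
 [ 0.5218 -0.1104]
 [ 0.6123 -0.1035]] c [ 0.5584 -0.0093] [np.float64(0.19680228985318984), np.float64(0.09048077583079286), np.float64(0.19523315526066867), np.float64(0.09081479493722533)]
ang left dir 95.05928462559383
h0 [ 0.614  -0.0668] [np.float64(0.03503875851478245), np.float64(0.03764359681168628), np.float64(0.03272206313855041), np.float64(0.037689330669014004)] [np.float64(16.958277791028408), np.float64(-73.2852947958773), np.float64(-163.06918018606373), np.float64(110.23866761626411)]
h1 [0.5073 0.0416] [np.float64(0.035135632447386024), np.float64(0.03579237605399843), np.float64(0.035611956026490164), np.float64(0.03626262035954384)] [np.float64(-7.557554950892592), np.float64(-96.67548552820021), np.float64(173.20572936362916), np.float64(82.5654323170969)]
y [0.6054 0.0539]
y [ 0.5063 -0.0123]
w [ 0.611  -0.0096]
w [ 0.5147 -0.0681]
r [ 0.5569 -0.0146]
cup [ 0.5648 -0.1725]
pad [0.5261 0.3671] [np.float64(0.1778), np.float64(0.107), np.float64(0.1776), np.float64(0.1083)] [np.float64(10.0), np.float64(-80.2), np.float
[... 390 characters left out ...]
0 [ 0.5949 -0.3634] [np.float64(0.0218), np.float64(0.081), np.float64(0.0218), np.float64(0.0801)] [np.float64(4.9), np.float64(-85.2), np.float64(-177.3), np.float64(94.8)]
b1 [ 0.5468 -0.3663] [np.float64(0.0216), np.float64(0.0812), np.float64(0.0216), np.float64(0.081)] [np.float64(6.6), np.float64(-84.8), np.float64(-173.9), np.float64(95.2)]
b2 [ 0.4523 -0.3773] [np.float64(0.021), np.float64(0.0803), np.float64(0.0204), np.float64(0.0802)] [np.float64(3.2), np.float64(-84.9), np.float64(-177.2), np.float64(95.5)]
[0.4721 0.3665] [0.4791 0.3461 0.016 ] [0.4723 0.3859 0.016 ]
te [array([0.6307, 0.2061]), array([0.4474, 0.1902])]
tu [array([ 0.6669, -0.2084]), array([ 0.481 , -0.2255])]
```

View pics/scene0.png

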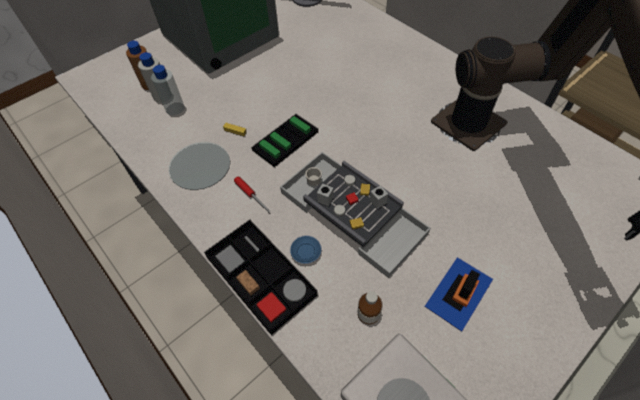

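The trays match the geometry: the empty tray is on the +y side and the cup tray on the -y side, with the plate turned +5°. Next I'll plan the holder moves. The fingertips stay above 74 mm, so they can't touch any chip.

```bash
cat > plan.py <<'E'
from h import *
import sys
def plan(wps):
    T=pose(); p=T[:3,3].copy(); a0=np.degrees(np.arctan2(T[1,1],T[0,1])); 
    print('tcp',p.round(4),'ydeg',round(a0,2),'t',round(float(ctrl.get_state()['time']),2))
    a=a0; Rm=T[:3,:3].copy()
    for w in wps:
        q=np.array(w[:3]); b=a if w[3] is None else w[3]; D=(b-a+180)%360-180
        n=int(np.ceil(max(np.linalg.norm(q-p)/.048,abs(D)/8.4,1)-1e-6)); k=int(np.ceil(n/5))
        print(w,'rows',n)
        for i in range(k):
            d=Rm.T@((q-p)/k); yaw=-np.radians(D/k)
            print('   x %.4f y %.4f z %.4f yaw %.4f  rows %d'%(*d,yaw,int(np.ceil(n/k))))
            Rm=Rm@R.from_rotvec([0,0,yaw]).as_matrix()
        p=q;a=a+D
if __name__=='__main__': plan(eval(sys.argv[1]))
E
python3 plan.py "[(.614,-.067,.2,107.7),(.614,-.067,.072,107.7)]"
```

```text
tcp [0.2864 0.6105 0.197 ] ydeg 64.86 t 0.1
(0.614, -0.067, 0.2, 107.7) rows 16
   x -0.1461 y -0.1185 z -0.0005 yaw -0.1869  rows 4
   x -0.1215 y -0.1436 z -0.0005 yaw -0.1869  rows 4
   x -0.0927 y -0.1637 z -0.0005 yaw -0.1869  rows 4
   x -0.0607 y -0.1781 z -0.0005 yaw -0.1869  rows 4
(0.614, -0.067, 0.072, 107.7) rows 3
   x -0.0002 y 0.0002 z 0.1280 yaw -0.0000  rows 3
```

>>> {"fn": "move_arm", "kwargs": {"plan": [{"x": -0.146, "y": -0.1185, "z": 0, "yaw": -0.187, "fingers": 0}, {"x": -0.146, "y": -0.1185, "z": 0, "yaw": -0.187, "fingers": 0}, {"x": -0.146, "y": -0.1185, "z": 0, "yaw": -0.187, "fingers": 0}, {"x": -0.146, "y": -0.1185, "z": 0, "yaw": -0.187, "fingers": 0}, {"x": -0.146, "y": -0.1185, "z": 0, "yaw": -0.187, "fingers": 0}]}}

```text
time: 0.6
eef_pos: [0.3701, 0.4381, 0.1976]
tcp_rot: [0.128, 0.992, -0.001, -0.0]
contact_force: [-0.0, -0.3, 0.3]
opening: 1.002
finger_force: 0.0
```

>>> {"fn": "move_arm", "kwargs": {"plan": [{"x": -0.1215, "y": -0.1435, "z": 0, "yaw": -0.187, "fingers": 0}, {"x": -0.1215, "y": -0.1435, "z": 0, "yaw": -0.187, "fingers": 0}, {"x": -0.1215, "y": -0.1435, "z": 0, "yaw": -0.187, "fingers": 0}, {"x": -0.1215, "y": -0.1435, "z": 0, "yaw": -0.187, "fingers": 0}, {"x": -0.1215, "y": -0.1435, "z": 0, "yaw": -0.187, "fingers": 0}]}}

```text
time: 1.1
eef_pos: [0.4521, 0.2694, 0.198]
tcp_rot: [0.035, 0.999, -0.001, 0.0]
contact_force: [0.3, 0.1, -0.4]
opening: 1.003
finger_force: 0.0
```

>>> {"fn": "move_arm", "kwargs": {"plan": [{"x": -0.0927, "y": -0.1637, "z": 0, "yaw": -0.187, "fingers": 0}, {"x": -0.0927, "y": -0.1637, "z": 0, "yaw": -0.187, "fingers": 0}, {"x": -0.0927, "y": -0.1637, "z": 0, "yaw": -0.187, "fingers": 0}, {"x": -0.0927, "y": -0.1637, "z": 0, "yaw": -0.187, "fingers": 0}, {"x": -0.0927, "y": -0.1637, "z": 0, "yaw": -0.187, "fingers": 0}]}}

```text
time: 1.6
eef_pos: [0.5341, 0.1003, 0.198]
tcp_rot: [-0.059, 0.998, -0.0, 0.0]
contact_force: [0.1, 1.6, 0.1]
opening: 1.0
finger_force: 0.0
```

>>> {"fn": "move_arm", "kwargs": {"plan": [{"x": -0.0607, "y": -0.178, "z": 0, "yaw": -0.187, "fingers": 0}, {"x": -0.0607, "y": -0.178, "z": 0, "yaw": -0.187, "fingers": 0}, {"x": -0.0607, "y": -0.178, "z": 0, "yaw": -0.187, "fingers": 0}, {"x": -0.0607, "y": -0.178, "z": 0, "yaw": -0.187, "fingers": 0}, {"x": -0.0607, "y": -0.178, "z": 0, "yaw": -0.187, "fingers": 0}]}}

```text
time: 2.1
eef_pos: [0.6159, -0.0684, 0.1976]
tcp_rot: [-0.152, 0.988, -0.0, 0.0]
contact_force: [-0.3, 0.2, 0.1]
opening: 0.999
finger_force: 0.0
```

```bash
python3 - <<'E'
from h import *
K,C,_=cam('wrist'); snap('wrist','w1.png')
for n,p in dict(h0=(.614,-.0668,.11),h1=(.5073,.0416,.11),red=(.5569,-.0146,.074),cup=(.5648,-.1725,.042),pl=(.5584,-.0093,.06)).items(): print(n,np.round(w2px(K,C,np.array(p)),1))
E
python3 plan.py "[(.614,-.067,.072,107.7)]"
```

```text
h0 [324.5 191.3]
h1 [480.  115.2]
red [389.8 145. ]
cup [244.9 104. ]
pl [391.  146.2]
tcp [ 0.6149 -0.0661  0.1974] ydeg 107.61 t 2.15
(0.614, -0.067, 0.072, 107.7) rows 3
   x 0.0010 y -0.0008 z 0.1254 yaw -0.0015  rows 3
```

View pics/w1.png

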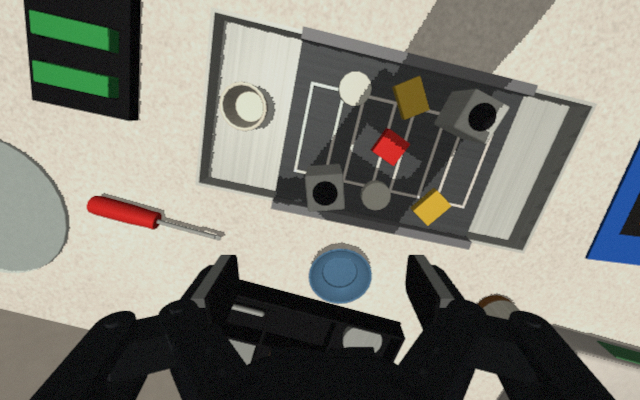

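The wrist view has h0's hole at (325,193) against a predicted (324.5,191), and the red chip at (390,147) against (390,145), so the calibration agrees. Descend and grip.

>>> {"fn": "move_arm", "kwargs": {"plan": [{"x": 0.001, "y": -0.001, "z": 0.045, "yaw": 0, "fingers": 0}, {"x": 0.001, "y": -0.001, "z": 0.09, "yaw": 0, "fingers": 0}, {"x": 0.001, "y": -0.001, "z": 0.125, "yaw": 0, "fingers": 0}, {"x": 0.001, "y": -0.001, "z": 0.125, "yaw": 0, "fingers": 0}, {"x": 0.001, "y": -0.001, "z": 0.125, "yaw": 0, "fingers": 0}]}}

```text
time: 2.65
eef_pos: [0.6134, -0.0653, 0.0733]
tcp_rot: [-0.155, 0.988, 0.0, -0.0]
contact_force: [0.7, -0.8, 0.3]
opening: 0.998
finger_force: 0.0
```

>>> {"fn": "move_arm", "kwargs": {"force": 60, "plan": [{"x": 0, "y": 0, "z": 0, "yaw": 0, "fingers": 1}, {"x": 0, "y": 0, "z": 0, "yaw": 0, "fingers": 1}, {"x": 0, "y": 0, "z": 0, "yaw": 0, "fingers": 1}, {"x": 0, "y": 0, "z": 0, "yaw": 0, "fingers": 1}, {"x": 0, "y": 0, "z": 0, "yaw": 0, "fingers": 1}]}}

```text
time: 3.15
eef_pos: [0.6176, -0.0708, 0.0793]
tcp_rot: [-0.155, 0.988, -0.005, 0.004]
contact_force: [-2.2, -9.0, 18.8]
opening: 0.146
finger_force: 15.5
```

>>> {"fn": "move_arm", "kwargs": {"plan": [{"x": 0, "y": 0, "z": -0.01, "yaw": 0, "fingers": 1}, {"x": 0, "y": 0, "z": -0.03, "yaw": 0, "fingers": 1}, {"x": 0, "y": 0, "z": -0.05, "yaw": 0, "fingers": 1}, {"x": 0, "y": 0, "z": -0.05, "yaw": 0, "fingers": 1}, {"x": 0, "y": 0, "z": -0.05, "yaw": 0, "fingers": 1}]}}

```text
time: 3.65
eef_pos: [0.6138, -0.0674, 0.1235]
tcp_rot: [-0.154, 0.988, -0.0, 0.0]
contact_force: [-0.5, -0.6, -1.5]
opening: -0.002
finger_force: 0.0
```

```bash
python3 plan.py "[(.630,-.162,.122,95),(.630,-.162,.021,95)]"
```

```text
tcp [ 0.6138 -0.0674  0.1235] ydeg 107.71 t 3.65
(0.63, -0.162, 0.122, 95) rows 2
   x 0.0133 y -0.0950 z 0.0015 yaw 0.2218  rows 2
(0.63, -0.162, 0.021, 95) rows 3
   x 0.0001 y 0.0000 z 0.1010 yaw -0.0000  rows 3
```

The grip slipped off the holder, so I'll look.

```bash
python3 - <<'E'
from h import *
K,C,_=cam('wrist'); a=snap('wrist','w2.png'); b=snap('top','t2.png')
im=np.hstack([cv2.resize(a[60:260,180:540],None,fx=1.2,fy=1.2),cv2.resize(b[172:252,240:382],None,fx=2.5,fy=3)])
cv2.imwrite('pics/w2c.png',im[:,:,::-1]); print(im.shape)
E
```

```text
(240, 787, 3)
```

View pics/w2c.png

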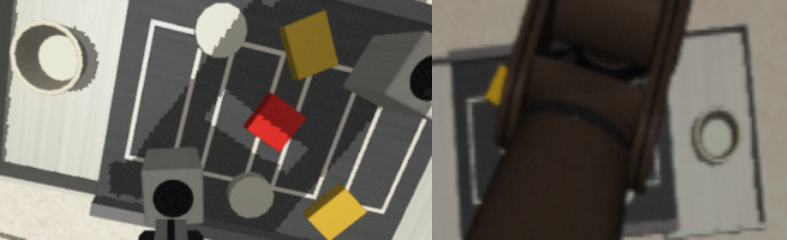

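```bash
python3 - <<'E'
from h import *
K,C,_=cam('wrist'); T=pose()
print(px2w(K,C,325,225,.11), (np.linalg.inv(T)@np.append(px2w(K,C,325,225,.11),1)).round(4))
E
python3 -c "
import cv2;im=cv2.imread('pics/w2.png');cv2.imwrite('pics/w2d.png',cv2.resize(im[150:350,220:440],None,fx=2.7,fy=2.7))"
```

```text
[ 0.61315744 -0.06504009  0.11      ] [-0.0011  0.0018  0.0117  1.    ]
```

View pics/w2d.png

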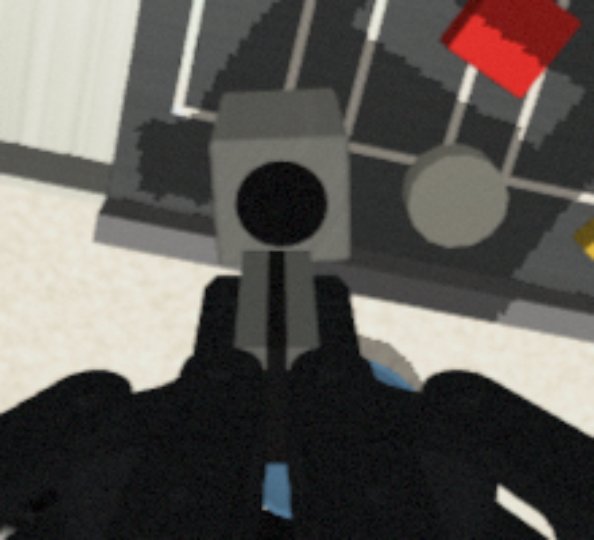

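The holder is upright, centred and aligned: hole at full-frame (325,225), 1 to 2 mm from the TCP. The grip was just too shallow. I'll pre-close to about 50 mm so the fingers clear the white chip, go deeper, and check the opening as it closes.

>>> {"fn": "move_arm", "kwargs": {"plan": [{"x": -0.001, "y": 0.001, "z": 0, "yaw": 0, "fingers": 0.4}, {"x": -0.001, "y": 0.001, "z": 0, "yaw": 0, "fingers": 0.4}, {"x": -0.001, "y": 0.001, "z": 0, "yaw": 0, "fingers": 0.4}, {"x": -0.001, "y": 0.001, "z": 0, "yaw": 0, "fingers": 0.4}, {"x": -0.001, "y": 0.001, "z": 0, "yaw": 0, "fingers": 0.4}]}}

```text
time: 4.25
eef_pos: [0.6143, -0.0661, 0.1231]
tcp_rot: [-0.154, 0.988, 0.0, -0.0]
contact_force: [0.1, 0.1, 0.9]
opening: 0.601
finger_force: 0.0
```

```bash
python3 - <<'E'
from h import *
a=snap('wrist','w3.png'); print(ctrl.get_state()['opening'],pose()[:3,3])
cv2.imwrite('pics/w3d.png',cv2.resize(a[150:350,220:440],None,fx=2.7,fy=2.7)[:,:,::-1])
E
```

```text
0.6010835653980868 [ 0.61437456 -0.06610733  0.12324469]
```

View pics/w3d.png

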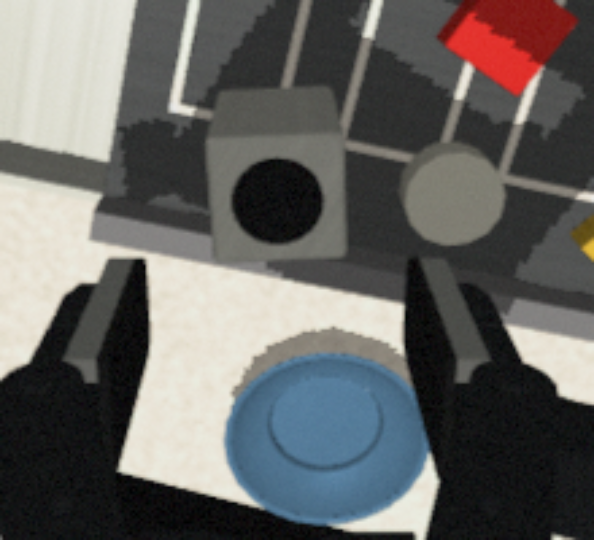

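The fingertips look about 30 mm behind the reported TCP. That also fits the slip: shut on top of the 110 mm holder, the TCP read 79 mm. I'll go down gradually, watching the force. Stiffness is about 3 N/mm, so this is safe.

>>> {"fn": "move_arm", "kwargs": {"force": 60, "plan": [{"x": 0, "y": 0, "z": 0.03, "yaw": 0, "fingers": 0.4}, {"x": 0, "y": 0, "z": 0.05, "yaw": 0, "fingers": 0.4}, {"x": 0, "y": 0, "z": 0.058, "yaw": 0, "fingers": 0.4}, {"x": 0, "y": 0, "z": 0.062, "yaw": 0, "fingers": 0.4}, {"x": 0, "y": 0, "z": 0.062, "yaw": 0, "fingers": 0.4}]}}

```text
time: 4.8
eef_pos: [0.6145, -0.0662, 0.0614]
tcp_rot: [-0.154, 0.988, -0.0, 0.0]
contact_force: [0.2, -0.2, -0.1]
opening: 0.602
finger_force: 0.0
```

>>> {"fn": "move_arm", "kwargs": {"plan": [{"x": 0, "y": 0, "z": 0.004, "yaw": 0, "fingers": 0.4}, {"x": 0, "y": 0, "z": 0.008, "yaw": 0, "fingers": 0.4}, {"x": 0, "y": 0, "z": 0.008, "yaw": 0, "fingers": 0.4}]}}

```text
time: 5.1
eef_pos: [0.6142, -0.0661, 0.0531]
tcp_rot: [-0.154, 0.988, 0.0, -0.0]
contact_force: [0.0, -0.5, -0.3]
opening: 0.604
finger_force: 0.0
```

```bash
python3 - <<'E'
from h import *
a=snap('wrist','w4.png'); s=ctrl.get_state(); print(s['opening'],s['contact_force'],pose()[:3,3])
cv2.imwrite('pics/w4d.png',cv2.resize(a[130:350,220:440],None,fx=2.7,fy=2.7)[:,:,::-1])
E
```

```text
0.5986300252069711 [ 0.16229385 -0.89218357  0.44822758] [ 0.61430804 -0.06610388  0.05326617]
```

View pics/w4d.png

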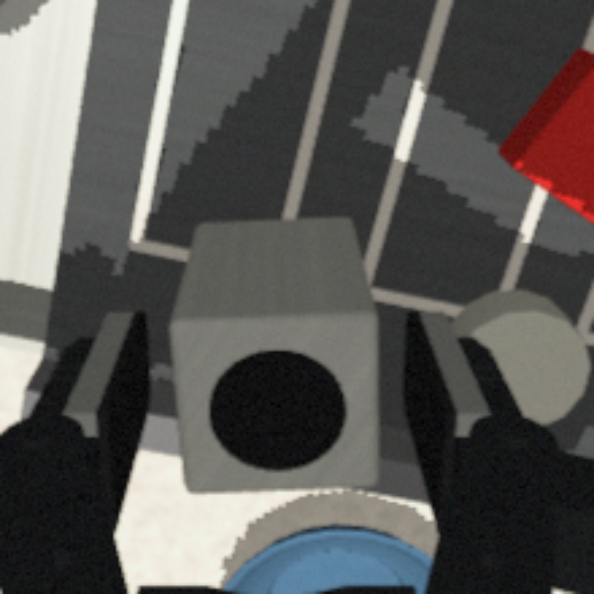

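The holder sits between the fingers: front face at crop x 172 to 378, fingers at 147 and 405. There is no contact at TCP 0.053, so the tips really are about 30 to 45 mm behind the TCP. I'll go another 19 mm down and close.

>>> {"fn": "move_arm", "kwargs": {"plan": [{"x": 0, "y": 0, "z": 0.008, "yaw": 0, "fingers": 0.4}, {"x": 0, "y": 0, "z": 0.014, "yaw": 0, "fingers": 0.4}, {"x": 0, "y": 0, "z": 0.019, "yaw": 0, "fingers": 0.4}, {"x": 0, "y": 0, "z": 0.019, "yaw": 0, "fingers": 0.4}]}}

```text
time: 5.55
eef_pos: [0.6133, -0.0659, 0.0327]
tcp_rot: [-0.154, 0.988, 0.001, -0.001]
contact_force: [0.7, 0.3, -0.9]
opening: 0.602
finger_force: 0.0
```

>>> {"fn": "move_arm", "kwargs": {"force": 60, "plan": [{"x": 0, "y": 0, "z": 0, "yaw": 0, "fingers": 1}, {"x": 0, "y": 0, "z": 0, "yaw": 0, "fingers": 1}, {"x": 0, "y": 0, "z": 0, "yaw": 0, "fingers": 1}, {"x": 0, "y": 0, "z": 0, "yaw": 0, "fingers": 1}, {"x": 0, "y": 0, "z": 0, "yaw": 0, "fingers": 1}]}}

```text
time: 6.05
eef_pos: [0.6143, -0.0661, 0.0342]
tcp_rot: [-0.154, 0.988, -0.0, -0.0]
contact_force: [-0.2, -0.2, -0.9]
opening: 0.421
finger_force: 59.0
```

Gripped at 36 mm (opening 0.421). Lift and carry; the holder's bottom is 26 mm above the TCP reading.

>>> {"fn": "move_arm", "kwargs": {"plan": [{"x": 0, "y": 0, "z": -0.02, "yaw": 0, "fingers": 1}, {"x": 0, "y": 0, "z": -0.045, "yaw": 0, "fingers": 1}, {"x": 0, "y": 0, "z": -0.06, "yaw": 0, "fingers": 1}, {"x": 0, "y": 0, "z": -0.06, "yaw": 0, "fingers": 1}]}}

```text
time: 6.45
eef_pos: [0.6164, -0.0667, 0.0974]
tcp_rot: [-0.154, 0.988, -0.001, 0.003]
contact_force: [0.2, 0.0, -1.9]
opening: 0.415
finger_force: 59.2
```

```bash
python3 plan.py "[(.630,-.163,.093,95),(.630,-.163,-.018,95)]"; python3 -c "
from h import *;print(ctrl.get_state()['opening'])"
```

```text
tcp [ 0.6164 -0.0667  0.0974] ydeg 107.72 t 6.45
(0.63, -0.163, 0.093, 95) rows 3
   x 0.0164 y -0.0959 z 0.0046 yaw 0.2220  rows 3
(0.63, -0.163, -0.018, 95) rows 3
   x 0.0006 y 0.0002 z 0.1110 yaw -0.0000  rows 3
0.41450266163684657
```

>>> {"fn": "move_arm", "kwargs": {"plan": [{"x": 0.005, "y": -0.032, "z": 0, "yaw": 0.074, "fingers": 1}, {"x": 0.01, "y": -0.064, "z": 0, "yaw": 0.148, "fingers": 1}, {"x": 0.0145, "y": -0.096, "z": 0, "yaw": 0.222, "fingers": 1}, {"x": 0.0145, "y": -0.096, "z": 0, "yaw": 0.222, "fingers": 1}, {"x": 0.0145, "y": -0.096, "z": 0, "yaw": 0.222, "fingers": 1}]}}

```text
time: 6.95
eef_pos: [0.6288, -0.1622, 0.0927]
tcp_rot: [-0.043, 0.999, 0.001, -0.001]
contact_force: [1.1, 0.4, -1.5]
opening: 0.417
finger_force: 59.4
```

```bash
python3 plan.py "[(.630,-.163,-.018,95)]"; python3 -c "
from h import *;print(ctrl.get_state()['opening'])"
```

```text
tcp [ 0.6288 -0.1622  0.0927] ydeg 94.94 t 6.95
(0.63, -0.163, -0.018, 95) rows 3
   x -0.0013 y -0.0010 z 0.1107 yaw -0.0011  rows 3
0.416977133418967
```

>>> {"fn": "move_arm", "kwargs": {"plan": [{"x": -0.001, "y": -0.007, "z": 0.03, "yaw": 0, "fingers": 1}, {"x": -0.001, "y": -0.007, "z": 0.07, "yaw": 0, "fingers": 1}, {"x": -0.001, "y": -0.007, "z": 0.1, "yaw": 0, "fingers": 1}, {"x": -0.001, "y": -0.007, "z": 0.109, "yaw": 0, "fingers": 1}, {"x": -0.001, "y": -0.007, "z": 0.109, "yaw": 0, "fingers": 1}]}}

```text
time: 7.45
eef_pos: [0.6295, -0.1671, -0.0171]
tcp_rot: [-0.044, 0.999, 0.001, -0.002]
contact_force: [0.2, 0.0, -1.4]
opening: 0.417
finger_force: 59.4
```

>>> {"fn": "move_arm", "kwargs": {"plan": [{"x": 0, "y": 0, "z": 0, "yaw": 0, "fingers": 0.45}, {"x": 0, "y": 0, "z": 0, "yaw": 0, "fingers": 0.45}, {"x": 0, "y": 0, "z": 0, "yaw": 0, "fingers": 0.45}, {"x": 0, "y": 0, "z": -0.03, "yaw": 0, "fingers": 0.45}, {"x": 0, "y": 0, "z": -0.07, "yaw": 0, "fingers": 0.45}]}}

```text
time: 7.95
eef_pos: [0.6297, -0.1682, 0.0544]
tcp_rot: [-0.044, 0.999, 0.001, -0.002]
contact_force: [-0.3, 0.5, 0.9]
opening: 0.551
finger_force: 0.0
```

>>> {"fn": "move_arm", "kwargs": {"plan": [{"x": 0, "y": 0, "z": -0.045, "yaw": 0, "fingers": 0.4}, {"x": 0, "y": 0, "z": -0.09, "yaw": 0, "fingers": 0.4}, {"x": 0, "y": 0, "z": -0.09, "yaw": 0, "fingers": 0.4}]}}

```text
time: 8.25
eef_pos: [0.6367, -0.1711, 0.1567]
tcp_rot: [-0.044, 0.999, -0.004, 0.008]
contact_force: [0.3, -0.7, 0.7]
opening: 0.601
finger_force: 0.0
```

```bash
python3 plan.py "[(.507,.042,.144,82.9),(.507,.042,.034,82.9)]"
```

```text
tcp [ 0.6367 -0.1711  0.1567] ydeg 95.0 t 8.25
(0.507, 0.042, 0.144, 82.9) rows 6
   x 0.0554 y 0.1119 z 0.0044 yaw 0.1056  rows 3
   x 0.0669 y 0.1054 z 0.0044 yaw 0.1056  rows 3
(0.507, 0.042, 0.034, 82.9) rows 3
   x 0.0020 y 0.0006 z 0.1100 yaw -0.0000  rows 3
```

>>> {"fn": "move_arm", "kwargs": {"plan": [{"x": 0.053, "y": 0.111, "z": 0, "yaw": 0.106, "fingers": 0.45}, {"x": 0.053, "y": 0.111, "z": 0, "yaw": 0.106, "fingers": 0.45}, {"x": 0.053, "y": 0.111, "z": 0, "yaw": 0.106, "fingers": 0.45}, {"x": 0.053, "y": 0.111, "z": 0, "yaw": 0.106, "fingers": 0.45}]}}

```text
time: 8.65
eef_pos: [0.5676, -0.0604, 0.1459]
tcp_rot: [0.008, 1.0, 0.0, 0.0]
contact_force: [0.6, -2.1, 0.2]
opening: 0.553
finger_force: 0.0
```

>>> {"fn": "move_arm", "kwargs": {"plan": [{"x": 0.066, "y": 0.105, "z": 0, "yaw": 0.106, "fingers": 0.45}, {"x": 0.066, "y": 0.105, "z": 0, "yaw": 0.106, "fingers": 0.45}, {"x": 0.066, "y": 0.105, "z": 0, "yaw": 0.106, "fingers": 0.45}, {"x": 0.066, "y": 0.105, "z": 0, "yaw": 0.106, "fingers": 0.45}, {"x": 0.066, "y": 0.105, "z": 0, "yaw": 0.106, "fingers": 0.45}]}}

```text
time: 9.15
eef_pos: [0.506, 0.0427, 0.1461]
tcp_rot: [0.062, 0.998, -0.0, 0.001]
contact_force: [0.0, 1.1, 0.2]
opening: 0.549
finger_force: 0.0
```

```bash
python3 plan.py "[(.507,.042,.037,82.9)]"
```

```text
tcp [0.506  0.0427 0.1461] ydeg 82.88 t 9.15
(0.507, 0.042, 0.037, 82.9) rows 3
   x -0.0008 y -0.0005 z 0.1091 yaw -0.0004  rows 3
```

>>> {"fn": "move_arm", "kwargs": {"plan": [{"x": -0.001, "y": -0.001, "z": 0.03, "yaw": 0, "fingers": 0.45}, {"x": -0.001, "y": -0.001, "z": 0.06, "yaw": 0, "fingers": 0.45}, {"x": -0.001, "y": -0.001, "z": 0.08, "yaw": 0, "fingers": 0.45}, {"x": -0.001, "y": -0.001, "z": 0.09, "yaw": 0, "fingers": 0.45}, {"x": -0.001, "y": -0.001, "z": 0.09, "yaw": 0, "fingers": 0.45}]}}

```text
time: 9.65
eef_pos: [0.5055, 0.0411, 0.0539]
tcp_rot: [0.063, 0.998, -0.0, -0.001]
contact_force: [-0.6, -0.2, 1.2]
opening: 0.552
finger_force: 0.0
```

>>> {"fn": "move_arm", "kwargs": {"force": 60, "plan": [{"x": 0, "y": 0, "z": 0.01, "yaw": 0, "fingers": 0.45}, {"x": 0, "y": 0, "z": 0.019, "yaw": 0, "fingers": 0.45}, {"x": 0, "y": 0, "z": 0.019, "yaw": 0, "fingers": 1}, {"x": 0, "y": 0, "z": 0.019, "yaw": 0, "fingers": 1}, {"x": 0, "y": 0, "z": 0.019, "yaw": 0, "fingers": 1}]}}

```text
time: 10.15
eef_pos: [0.5057, 0.0423, 0.0363]
tcp_rot: [0.062, 0.998, -0.0, 0.0]
contact_force: [0.1, 0.4, -0.7]
opening: 0.413
finger_force: 59.8
```

>>> {"fn": "move_arm", "kwargs": {"plan": [{"x": 0, "y": 0, "z": 0, "yaw": 0, "fingers": 1}, {"x": 0, "y": 0, "z": -0.02, "yaw": 0, "fingers": 1}, {"x": 0, "y": 0, "z": -0.045, "yaw": 0, "fingers": 1}, {"x": 0, "y": 0, "z": -0.06, "yaw": 0, "fingers": 1}, {"x": 0, "y": 0, "z": -0.06, "yaw": 0, "fingers": 1}]}}

```text
time: 10.65
eef_pos: [0.5079, 0.042, 0.0991]
tcp_rot: [0.062, 0.998, -0.0, 0.003]
contact_force: [0.8, -0.3, -1.8]
opening: 0.414
finger_force: 60.0
```

```bash
python3 plan.py "[(.509,-.178,.1,95),(.509,-.178,-.013,95)]"
```

```text
tcp [0.5079 0.042  0.0991] ydeg 82.86 t 10.65
(0.509, -0.178, 0.1, 95) rows 5
   x -0.0285 y -0.2182 z -0.0007 yaw -0.2119  rows 5
(0.509, -0.178, -0.013, 95) rows 3
   x 0.0007 y 0.0001 z 0.1130 yaw -0.0000  rows 3
```

>>> {"fn": "move_arm", "kwargs": {"plan": [{"x": -0.005, "y": -0.04, "z": 0, "yaw": -0.04, "fingers": 1}, {"x": -0.011, "y": -0.08, "z": 0, "yaw": -0.08, "fingers": 1}, {"x": -0.017, "y": -0.125, "z": 0, "yaw": -0.12, "fingers": 1}, {"x": -0.023, "y": -0.17, "z": 0, "yaw": -0.17, "fingers": 1}, {"x": -0.03, "y": -0.218, "z": 0, "yaw": -0.212, "fingers": 1}]}}

```text
time: 11.15
eef_pos: [0.5074, -0.1788, 0.0949]
tcp_rot: [-0.045, 0.999, 0.001, -0.001]
contact_force: [-0.1, -1.0, -1.0]
opening: 0.415
finger_force: 60.3
```

>>> {"fn": "move_arm", "kwargs": {"plan": [{"x": 0, "y": 0, "z": 0, "yaw": 0, "fingers": 1}, {"x": 0, "y": 0, "z": 0, "yaw": 0, "fingers": 1}]}}

```text
time: 11.35
eef_pos: [0.5075, -0.1783, 0.095]
tcp_rot: [-0.042, 0.999, 0.001, -0.001]
contact_force: [-0.4, 0.9, -1.8]
opening: 0.416
finger_force: 60.6
```

```bash
python3 plan.py "[(.509,-.178,-.013,95)]";python3 -c "
from h import *;print(ctrl.get_state()['opening'])"
```

```text
tcp [ 0.5075 -0.1783  0.095 ] ydeg 94.83 t 11.35
(0.509, -0.178, -0.013, 95) rows 3
   x -0.0017 y 0.0000 z 0.1079 yaw -0.0030  rows 3
0.4158976524984796
```

>>> {"fn": "move_arm", "kwargs": {"plan": [{"x": -0.001, "y": 0, "z": 0.03, "yaw": 0, "fingers": 1}, {"x": -0.001, "y": 0, "z": 0.07, "yaw": 0, "fingers": 1}, {"x": -0.001, "y": 0, "z": 0.1, "yaw": 0, "fingers": 1}, {"x": -0.001, "y": 0, "z": 0.108, "yaw": 0, "fingers": 1}, {"x": -0.001, "y": 0, "z": 0.108, "yaw": 0, "fingers": 1}]}}

```text
time: 11.85
eef_pos: [0.508, -0.1757, -0.0134]
tcp_rot: [-0.044, 0.999, 0.001, -0.002]
contact_force: [0.2, -1.0, -2.6]
opening: 0.413
finger_force: 60.7
```

>>> {"fn": "move_arm", "kwargs": {"plan": [{"x": 0, "y": 0, "z": 0, "yaw": 0, "fingers": 0.45}, {"x": 0, "y": 0, "z": 0, "yaw": 0, "fingers": 0.45}, {"x": 0, "y": 0, "z": 0, "yaw": 0, "fingers": 0.45}, {"x": 0, "y": 0, "z": -0.03, "yaw": 0, "fingers": 0.45}, {"x": 0, "y": 0, "z": -0.07, "yaw": 0, "fingers": 0.45}]}}

```text
time: 12.35
eef_pos: [0.5079, -0.177, 0.0578]
tcp_rot: [-0.043, 0.999, 0.001, -0.002]
contact_force: [0.5, -0.1, 0.1]
opening: 0.546
finger_force: 0.0
```

>>> {"fn": "move_arm", "kwargs": {"plan": [{"x": 0, "y": 0, "z": -0.045, "yaw": 0, "fingers": 0.4}, {"x": 0, "y": 0, "z": -0.09, "yaw": 0, "fingers": 0.4}, {"x": 0, "y": 0, "z": -0.12, "yaw": 0, "fingers": 0.4}, {"x": 0, "y": 0, "z": -0.12, "yaw": 0, "fingers": 0.4}]}}

```text
time: 12.75
eef_pos: [0.5129, -0.1798, 0.1862]
tcp_rot: [-0.044, 0.999, -0.004, 0.006]
contact_force: [-0.5, -0.5, 0.5]
opening: 0.596
finger_force: 0.0
```

```bash
python3 plan.py "[(.515,.36,.19,105)]"
```

```text
tcp [ 0.5129 -0.1798  0.1862] ydeg 94.99 t 12.75
(0.515, 0.36, 0.19, 105) rows 12
   x -0.0164 y 0.1792 z -0.0025 yaw -0.0582  rows 4
   x -0.0268 y 0.1779 z -0.0025 yaw -0.0582  rows 4
   x -0.0371 y 0.1761 z -0.0025 yaw -0.0582  rows 4
```

>>> {"fn": "move_arm", "kwargs": {"plan": [{"x": -0.0164, "y": 0.179, "z": 0, "yaw": -0.058, "fingers": 0.2}, {"x": -0.0164, "y": 0.179, "z": 0, "yaw": -0.058, "fingers": 0.2}, {"x": -0.0164, "y": 0.179, "z": 0, "yaw": -0.058, "fingers": 0.2}, {"x": -0.0164, "y": 0.179, "z": 0, "yaw": -0.058, "fingers": 0.2}]}}

```text
time: 13.15
eef_pos: [0.5093, 0.0048, 0.178]
tcp_rot: [-0.073, 0.997, 0.0, -0.0]
contact_force: [-0.2, 0.2, -0.2]
opening: 0.8
finger_force: 0.0
```

>>> {"fn": "move_arm", "kwargs": {"plan": [{"x": -0.027, "y": 0.178, "z": 0, "yaw": -0.058, "fingers": 0.2}, {"x": -0.027, "y": 0.178, "z": 0, "yaw": -0.058, "fingers": 0.2}, {"x": -0.027, "y": 0.178, "z": 0, "yaw": -0.058, "fingers": 0.2}, {"x": -0.027, "y": 0.178, "z": 0, "yaw": -0.058, "fingers": 0.2}]}}

```text
time: 13.55
eef_pos: [0.5102, 0.185, 0.1781]
tcp_rot: [-0.102, 0.995, 0.0, 0.0]
contact_force: [-0.0, -1.0, 0.1]
opening: 0.8
finger_force: 0.0
```

>>> {"fn": "move_arm", "kwargs": {"plan": [{"x": -0.037, "y": 0.176, "z": 0, "yaw": -0.058, "fingers": 0.2}, {"x": -0.037, "y": 0.176, "z": 0, "yaw": -0.058, "fingers": 0.2}, {"x": -0.037, "y": 0.176, "z": 0, "yaw": -0.058, "fingers": 0.2}, {"x": -0.037, "y": 0.176, "z": 0, "yaw": -0.058, "fingers": 0.2}, {"x": -0.037, "y": 0.176, "z": 0, "yaw": -0.058, "fingers": 0.2}]}}

```text
time: 14.05
eef_pos: [0.5108, 0.3652, 0.1777]
tcp_rot: [-0.132, 0.991, 0.0, -0.0]
contact_force: [0.3, -2.0, 0.2]
opening: 0.802
finger_force: 0.0
```

```bash
python3 - <<'E'
from h import *
import pickle
K,C,_=cam('wrist'); pickle.dump((K,C,pose()),open('w5.pkl','wb')); a=snap('wrist','w5.png'); b=snap('top','t5.png')
im=np.hstack([cv2.resize(a,(480,300)),cv2.resize(b[172:272,208:318+70],(324,300))[:, :320]])
cv2.imwrite('pics/w5c.png',im[:,:,::-1]); print(pose()[:3,3])
E
```

```text
[0.51122873 0.36184613 0.17755203]
```

View pics/w5c.png

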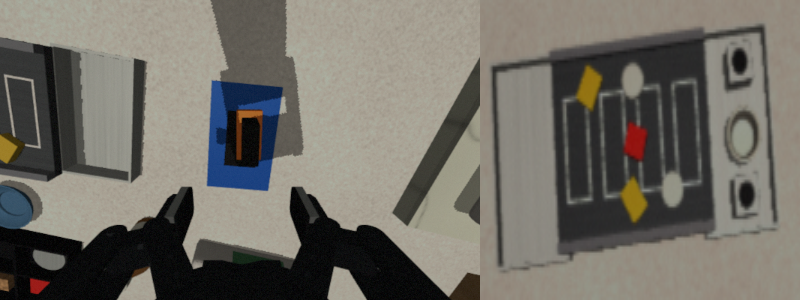

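Both holders stand in the cup tray, above and below the cup, and all 5 chips are still on the plate. One enlarged, brightened crop of the scraper next.

```bash
python3 - <<'E'
import cv2
a=cv2.imread('pics/w5.png')[95:265,265:395]
cv2.imwrite('pics/w5d.png',cv2.convertScaleAbs(cv2.resize(a,None,fx=3.5,fy=3.5,interpolation=cv2.INTER_CUBIC),alpha=2.5,beta=10))
E
```

```text
(no output)
```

View pics/w5d.png

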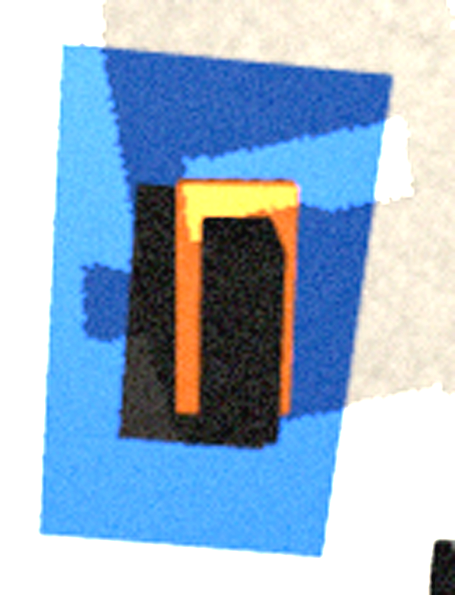

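```bash
python3 - <<'E'
from h import *
import pickle
K,C,T=pickle.load(open('w5.pkl','rb'))
f=lambda x,y,z:px2w(K,C,(x+.5)/3.5-.5+265,(y+.5)/3.5-.5+95,z)[:2]
ang=lambda d:round(np.degrees(np.arctan2(d[1],d[0])),1)
for n,q,z in[('foot',[(176,181),(299,182),(293,414),(175,414)],.02),('pad',[(64,46),(392,75),(322,556),(41,533)],.004),('slabtop',[(202,443),(278,445)],.074)]:
    W=np.array([f(*p,z) for p in q]);print(n,W.mean(0).round(4),[(round(np.linalg.norm(W[i]-W[i-1]),4),ang(W[i]-W[i-1])) for i in range(len(q))],W.round(4).tolist())
K,C,_=cam('top')
E
python3 plan.py "[(.51,.37,.18,95)]"
```

```text
foot [0.5138 0.3782] [(np.float64(0.081), np.float64(-165.5)), (np.float64(0.0401), np.float64(104.7)), (np.float64(0.0807), np.float64(15.4)), (np.float64(0.0414), np.float64(-74.8))] [[0.4799, 0.3484], [0.4697, 0.3871], [0.5475, 0.4086], [0.5583, 0.3687]]
pad [0.5273 0.3707] [(np.float64(0.1781), np.float64(-170.0)), (np.float64(0.1086), np.float64(100.4)), (np.float64(0.1789), np.float64(9.9)), (np.float64(0.1082), np.float64(-80.1))] [[0.4491, 0.3019], [0.4296, 0.4087], [0.6059, 0.4394], [0.6246, 0.3327]]
slabtop [0.5425 0.3858] [(np.float64(0.0226), np.float64(-76.5)), (np.float64(0.0226), np.float64(103.5))] [[0.5452, 0.3748], [0.5399, 0.3967]]
tcp [0.5112 0.3618 0.1776] ydeg 105.04 t 14.15
(0.51, 0.37, 0.18, 95) rows 2
   x -0.0009 y 0.0082 z -0.0025 yaw 0.1753  rows 2
```

Scraper foot measures 81x40 mm, centred at (0.514, 0.378), x axis at 15°. Pad centre is (0.527, 0.370) at 10°. Grip the slab.

```bash
python3 plan.py "[(.514,.378,.178,105),(.514,.378,-.006,105)]"
```

```text
tcp [0.5112 0.3618 0.1776] ydeg 105.04 t 14.15
(0.514, 0.378, 0.178, 105) rows 1
   x -0.0069 y 0.0149 z -0.0005 yaw 0.0007  rows 1
(0.514, 0.378, -0.006, 105) rows 4
   x -0.0002 y 0.0002 z 0.1840 yaw -0.0000  rows 4
```

>>> {"fn": "move_arm", "kwargs": {"plan": [{"x": -0.007, "y": 0.015, "z": 0, "yaw": 0, "fingers": 0.45}, {"x": -0.007, "y": 0.015, "z": 0.04, "yaw": 0, "fingers": 0.45}, {"x": -0.007, "y": 0.015, "z": 0.08, "yaw": 0, "fingers": 0.45}, {"x": -0.007, "y": 0.015, "z": 0.11, "yaw": 0, "fingers": 0.45}, {"x": -0.007, "y": 0.015, "z": 0.12, "yaw": 0, "fingers": 0.45}]}}

```text
time: 14.65
eef_pos: [0.5122, 0.3749, 0.0537]
tcp_rot: [-0.129, 0.992, -0.002, -0.004]
contact_force: [0.6, 0.0, 0.5]
opening: 0.552
finger_force: 0.0
```

```bash
python3 plan.py "[(.514,.378,-.006,105)]"
```

```text
tcp [0.5122 0.3749 0.0537] ydeg 104.85 t 14.65
(0.514, 0.378, -0.006, 105) rows 2
   x -0.0030 y 0.0027 z 0.0597 yaw -0.0027  rows 2
```

>>> {"fn": "move_arm", "kwargs": {"plan": [{"x": -0.001, "y": 0.001, "z": 0.03, "yaw": 0, "fingers": 0.45}, {"x": -0.001, "y": 0.001, "z": 0.055, "yaw": 0, "fingers": 0.45}, {"x": -0.001, "y": 0.001, "z": 0.062, "yaw": 0, "fingers": 0.45}, {"x": -0.001, "y": 0.001, "z": 0.062, "yaw": 0, "fingers": 0.45}]}}

```text
time: 15.05
eef_pos: [0.5154, 0.3784, -0.004]
tcp_rot: [-0.13, 0.992, -0.0, -0.001]
contact_force: [-0.2, 0.3, 0.0]
opening: 0.547
finger_force: 0.0
```

>>> {"fn": "move_arm", "kwargs": {"force": 90, "plan": [{"x": 0, "y": 0, "z": 0, "yaw": 0, "fingers": 1}, {"x": 0, "y": 0, "z": 0, "yaw": 0, "fingers": 1}, {"x": 0, "y": 0, "z": 0, "yaw": 0, "fingers": 1}, {"x": 0, "y": 0, "z": 0, "yaw": 0, "fingers": 1}, {"x": 0, "y": 0, "z": 0, "yaw": 0, "fingers": 1}]}}

```text
time: 15.55
eef_pos: [0.5171, 0.38, -0.0013]
tcp_rot: [-0.13, 0.991, 0.0, 0.002]
contact_force: [0.5, -1.9, 6.6]
opening: 0.272
finger_force: 89.0
```

```bash
python3 plan.py "[(.514,.378,-.006,105)]"; python3 -c "
from h import *;print(ctrl.get_state()['opening'])"
```

```text
tcp [ 0.5171  0.38   -0.0013] ydeg 104.97 t 15.55
(0.514, 0.378, -0.006, 105) rows 1
   x 0.0035 y -0.0011 z 0.0047 yaw -0.0006  rows 1
0.27210692445397644
```

Scraper gripped (23 mm). Lift it and carry it to the -y end of the plate.

>>> {"fn": "move_arm", "kwargs": {"plan": [{"x": 0, "y": 0, "z": -0.02, "yaw": 0, "fingers": 1}, {"x": 0, "y": 0, "z": -0.06, "yaw": 0, "fingers": 1}, {"x": 0, "y": 0, "z": -0.1, "yaw": 0, "fingers": 1}, {"x": 0, "y": 0, "z": -0.125, "yaw": 0, "fingers": 1}, {"x": 0, "y": 0, "z": -0.125, "yaw": 0, "fingers": 1}]}}

```text
time: 16.05
eef_pos: [0.5179, 0.381, 0.1262]
tcp_rot: [-0.13, 0.991, 0.002, 0.004]
contact_force: [1.1, 0.1, -2.3]
opening: 0.271
finger_force: 90.6
```

>>> {"fn": "move_arm", "kwargs": {"plan": [{"x": 0, "y": 0, "z": 0, "yaw": 0, "fingers": 1}, {"x": 0, "y": 0, "z": 0, "yaw": 0, "fingers": 1}]}}

```text
time: 16.25
eef_pos: [0.5134, 0.3784, 0.1178]
tcp_rot: [-0.13, 0.991, -0.001, -0.003]
contact_force: [-0.9, 0.2, -3.5]
opening: 0.269
finger_force: 90.6
```

```bash
python3 plan.py "[(.5312,-.1101,.12,95.06),(.5312,-.1101,.0562,95.06),(.5115,.112,.0562,95.06)]"
```

```text
tcp [0.5134 0.3784 0.1178] ydeg 104.97 t 16.25
(0.5312, -0.1101, 0.12, 95.06) rows 11
   x 0.0363 y -0.1589 z -0.0004 yaw 0.0576  rows 4
   x 0.0271 y -0.1607 z -0.0004 yaw 0.0576  rows 4
   x 0.0178 y -0.1620 z -0.0004 yaw 0.0576  rows 4
(0.5312, -0.1101, 0.0562, 95.06) rows 2
   x -0.0003 y 0.0001 z 0.0638 yaw -0.0000  rows 2
(0.5115, 0.112, 0.0562, 95.06) rows 5
   x 0.0000 y 0.2230 z -0.0005 yaw -0.0000  rows 5
```

>>> {"fn": "move_arm", "kwargs": {"plan": [{"x": 0.009, "y": -0.04, "z": 0, "yaw": 0.014, "fingers": 1}, {"x": 0.018, "y": -0.08, "z": 0, "yaw": 0.029, "fingers": 1}, {"x": 0.027, "y": -0.12, "z": 0, "yaw": 0.043, "fingers": 1}, {"x": 0.036, "y": -0.159, "z": 0, "yaw": 0.0576, "fingers": 1}]}}

```text
time: 16.65
eef_pos: [0.5197, 0.2147, 0.1181]
tcp_rot: [-0.102, 0.995, -0.0, -0.003]
contact_force: [0.8, -0.1, -3.4]
opening: 0.269
finger_force: 90.6
```

>>> {"fn": "move_arm", "kwargs": {"plan": [{"x": 0.007, "y": -0.04, "z": 0, "yaw": 0.014, "fingers": 1}, {"x": 0.014, "y": -0.08, "z": 0, "yaw": 0.029, "fingers": 1}, {"x": 0.021, "y": -0.12, "z": 0, "yaw": 0.043, "fingers": 1}, {"x": 0.027, "y": -0.161, "z": 0, "yaw": 0.0576, "fingers": 1}]}}

```text
time: 17.05
eef_pos: [0.5257, 0.052, 0.1184]
tcp_rot: [-0.073, 0.997, 0.0, -0.002]
contact_force: [0.2, -0.1, -2.8]
opening: 0.27
finger_force: 90.6
```

>>> {"fn": "move_arm", "kwargs": {"plan": [{"x": 0.005, "y": -0.04, "z": 0, "yaw": 0.014, "fingers": 1}, {"x": 0.01, "y": -0.08, "z": 0, "yaw": 0.029, "fingers": 1}, {"x": 0.015, "y": -0.13, "z": 0, "yaw": 0.043, "fingers": 1}, {"x": 0.018, "y": -0.162, "z": 0, "yaw": 0.0576, "fingers": 1}, {"x": 0.018, "y": -0.162, "z": 0, "yaw": 0.0576, "fingers": 1}]}}

```text
time: 17.55
eef_pos: [0.5324, -0.113, 0.1189]
tcp_rot: [-0.042, 0.999, 0.0, -0.002]
contact_force: [0.2, 1.3, -3.0]
opening: 0.272
finger_force: 90.8
```

```bash
python3 plan.py "[(.5312,-.1101,.075,95.06),(.5312,-.1101,.0562,95.06)]"; python3 -c "
from h import *;print(ctrl.get_state()['opening'])"
```

```text
tcp [ 0.5324 -0.113   0.1189] ydeg 94.77 t 17.55
(0.5312, -0.1101, 0.075, 95.06) rows 1
   x 0.0008 y 0.0030 z 0.0439 yaw -0.0050  rows 1
(0.5312, -0.1101, 0.0562, 95.06) rows 1
   x -0.0001 y -0.0000 z 0.0188 yaw -0.0000  rows 1
0.27237879239364354
```

>>> {"fn": "move_arm", "kwargs": {"plan": [{"x": 0.001, "y": 0.003, "z": 0.03, "yaw": -0.005, "fingers": 1}, {"x": 0.001, "y": 0.003, "z": 0.05, "yaw": -0.005, "fingers": 1}, {"x": 0.001, "y": 0.003, "z": 0.06, "yaw": -0.005, "fingers": 1}, {"x": 0.001, "y": 0.003, "z": 0.062, "yaw": -0.005, "fingers": 1}, {"x": 0.001, "y": 0.003, "z": 0.062, "yaw": -0.005, "fingers": 1}]}}

```text
time: 18.05
eef_pos: [0.5355, -0.1055, 0.0621]
tcp_rot: [-0.046, 0.999, 0.001, 0.003]
contact_force: [3.2, 3.0, 11.4]
opening: 0.271
finger_force: 92.9
```

>>> {"fn": "move_arm", "kwargs": {"plan": [{"x": 0, "y": 0, "z": 0, "yaw": 0, "fingers": 1}, {"x": 0, "y": 0, "z": 0, "yaw": 0, "fingers": 1}]}}

```text
time: 18.25
eef_pos: [0.5356, -0.1055, 0.0621]
tcp_rot: [-0.046, 0.999, 0.0, 0.003]
contact_force: [3.1, 3.3, 10.3]
opening: 0.269
finger_force: 92.8
```

It landed at TCP 62 mm with side force, about 6 mm high, so the foot's -x end is probably riding on the lip. Lift, shift 9 mm toward +x, and lower again.

>>> {"fn": "move_arm", "kwargs": {"plan": [{"x": 0, "y": 0, "z": -0.012, "yaw": 0, "fingers": 1}, {"x": 0, "y": -0.003, "z": -0.02, "yaw": 0, "fingers": 1}, {"x": -0.009, "y": -0.005, "z": -0.02, "yaw": 0, "fingers": 1}, {"x": -0.009, "y": -0.005, "z": -0.01, "yaw": 0, "fingers": 1}, {"x": -0.009, "y": -0.005, "z": -0.003, "yaw": 0, "fingers": 1}]}}

```text
time: 18.75
eef_pos: [0.5408, -0.1105, 0.0603]
tcp_rot: [-0.047, 0.999, 0.001, -0.001]
contact_force: [-1.0, -0.3, -3.8]
opening: 0.274
finger_force: 90.8
```

>>> {"fn": "move_arm", "kwargs": {"plan": [{"x": 0, "y": 0, "z": 0, "yaw": 0, "fingers": 1}, {"x": 0, "y": 0, "z": 0.001, "yaw": 0, "fingers": 1}, {"x": 0, "y": 0, "z": 0.001, "yaw": 0, "fingers": 1}]}}

```text
time: 19.05
eef_pos: [0.5414, -0.1107, 0.0608]
tcp_rot: [-0.047, 0.999, 0.0, -0.0]
contact_force: [0.2, 0.9, -2.8]
opening: 0.27
finger_force: 90.8
```

```bash
python3 - <<'E'
from h import *
a=snap('wrist','w6.png'); s=ctrl.get_state(); print(s['opening'],s['contact_force'],pose()[:3,3])
cv2.imwrite('pics/w6d.png',cv2.convertScaleAbs(cv2.resize(a[100:400,160:480],None,fx=2,fy=2),alpha=1.4)[:,:,::-1])
E
```

```text
0.2732744830726677 [-0.55409587 -0.47640659 -2.83150165] [ 0.54161772 -0.1107753   0.06112095]
```

View pics/w6d.png

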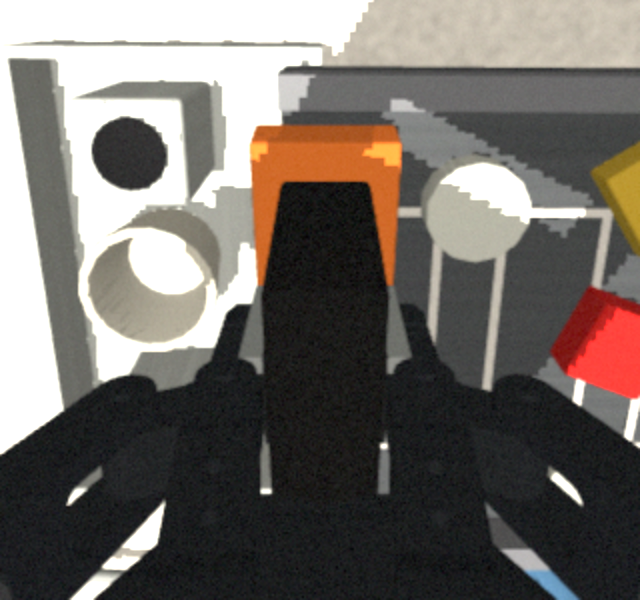

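No contact now. The foot (crop x 252 to 402) sits inside the lip (inner edge at crop row 112). I'll compute the foot's real offset from the TCP.

```bash
cat >> h.py <<'E'
P=np.array([.5584,-.0093]); ex=np.array([.9961,.0882]); ey=np.array([-.0882,.9961])
def toP(w): d=np.array(w[:2])-P; return np.array([d@ex,d@ey])
def fromP(x,y): return P+x*ex+y*ey
E
python3 - <<'E'
from h import *
K,C,_=cam('wrist')
f=lambda x,y,z:toP(px2w(K,C,160+x/2,100+y/2,z)).round(4)
print('tcp',toP(pose()[:3,3]).round(4))
for z in(.06,.065): print('front bottom L,R',f(255,128,z),f(400,128,z))
for z in(.076,.081): print('front top',f(252,143,z),f(402,143,z))
print('lip inner top',f(400,112,.074),f(400,112,.06),'slab top far',f(280,183,.13),f(368,183,.13))
print('white',f(478,212,.072), 'outline corner',f(610,212,.06))
print('plate edge?',f(283,112,.06))
E
python3 plan.py "[(.5416,-.1107,.058,95.06)]"
```

```text
tcp [-0.0257 -0.0996]
front bottom L,R [-0.0697 -0.1212] [-0.0699 -0.0764]
front bottom L,R [-0.0707 -0.1206] [-0.0709 -0.077 ]
front top [-0.0685 -0.1202] [-0.0687 -0.0778]
front top [-0.0696 -0.1196] [-0.0698 -0.0784]
lip inner top [-0.0772 -0.0784] [-0.0749 -0.0766] slab top far [-0.0726 -0.1084] [-0.0727 -0.0914]
white [-0.0468 -0.0533] outline corner [-0.0428 -0.0072]
plate edge? [-0.0747 -0.1124]
tcp [ 0.5416 -0.1108  0.0611] ydeg 95.35 t 19.1
(0.5416, -0.1107, 0.058, 95.06) rows 1
   x 0.0000 y 0.0001 z 0.0031 yaw 0.0050  rows 1
```

>>> {"fn": "move_arm", "kwargs": {"plan": [{"x": 0, "y": 0, "z": 0.003, "yaw": 0.005, "fingers": 1}, {"x": 0, "y": 0, "z": 0.005, "yaw": 0.005, "fingers": 1}, {"x": 0, "y": 0, "z": 0.005, "yaw": 0.005, "fingers": 1}]}}

```text
time: 19.4
eef_pos: [0.5422, -0.111, 0.0577]
tcp_rot: [-0.044, 0.999, -0.0, 0.0]
contact_force: [-2.6, -0.0, 3.6]
opening: 0.273
finger_force: 91.9
```

```bash
python3 - <<'E'
from h import *
p=pose()[:3,3]; print(p,toP(p),ctrl.get_state()['contact_force'])
E
python3 plan.py "[(*__import__('h').fromP(-.026,.125),.0555,95.06)]"
```

```text
[ 0.54216769 -0.11102807  0.05771144] [-0.02514142 -0.09989964] [-2.59835855 -0.01873488  3.61436299]
tcp [ 0.5422 -0.111   0.0577] ydeg 95.08 t 19.4
(np.float64(0.5214764000000001), np.float64(0.1129193), 0.0555, 95.06) rows 5
   x 0.0008 y 0.2249 z 0.0021 yaw 0.0003  rows 5
```

>>> {"fn": "move_arm", "kwargs": {"plan": [{"x": 0, "y": 0.015, "z": -0.001, "yaw": 0, "fingers": 1}, {"x": 0, "y": 0.04, "z": -0.001, "yaw": 0, "fingers": 1}, {"x": 0, "y": 0.065, "z": -0.001, "yaw": 0, "fingers": 1}, {"x": 0, "y": 0.09, "z": -0.001, "yaw": 0, "fingers": 1}, {"x": 0, "y": 0.115, "z": -0.001, "yaw": 0, "fingers": 1}]}}

```text
time: 19.9
eef_pos: [0.532, 0.0048, 0.0577]
tcp_rot: [-0.044, 0.999, -0.001, 0.001]
contact_force: [1.0, -2.1, -1.2]
opening: 0.268
finger_force: 91.0
```

>>> {"fn": "move_arm", "kwargs": {"plan": [{"x": 0, "y": 0.02, "z": 0, "yaw": 0, "fingers": 1}, {"x": 0, "y": 0.04, "z": 0, "yaw": 0, "fingers": 1}, {"x": 0, "y": 0.06, "z": 0, "yaw": 0, "fingers": 1}, {"x": 0, "y": 0.08, "z": 0, "yaw": 0, "fingers": 1}, {"x": 0, "y": 0.095, "z": 0, "yaw": 0, "fingers": 1}]}}

```text
time: 20.4
eef_pos: [0.5234, 0.0997, 0.0577]
tcp_rot: [-0.045, 0.999, -0.0, 0.001]
contact_force: [-0.2, -0.9, -0.5]
opening: 0.268
finger_force: 91.2
```

>>> {"fn": "move_arm", "kwargs": {"plan": [{"x": 0, "y": 0.008, "z": 0, "yaw": 0, "fingers": 1}, {"x": 0, "y": 0.015, "z": 0, "yaw": 0, "fingers": 1}, {"x": 0, "y": 0.015, "z": 0, "yaw": 0, "fingers": 1}]}}

```text
time: 20.7
eef_pos: [0.5222, 0.1146, 0.0576]
tcp_rot: [-0.044, 0.999, 0.001, 0.001]
contact_force: [-0.5, 3.5, 1.7]
opening: 0.266
finger_force: 91.4
```

```bash
python3 - <<'E'
from h import *
p=pose()[:3,3]; print(p,toP(p))
E
python3 plan.py "[(*__import__('h').fromP(-.026,.12),.115,95.06),(*__import__('h').fromP(.036,-.1),.115,95.06),(*__import__('h').fromP(.036,-.1),.0577,95.06)]"
```

```text
[0.5221653  0.11459783 0.05764701] [-0.02516559  0.12661053]
tcp [0.5222 0.1146 0.0576] ydeg 95.07 t 20.7
(np.float64(0.5219174), np.float64(0.1079388), 0.115, 95.06) rows 2
   x 0.0008 y -0.0065 z -0.0574 yaw 0.0002  rows 2
(np.float64(0.6030796), np.float64(-0.1057348), 0.115, 95.06) rows 5
   x -0.0620 y -0.2200 z -0.0003 yaw -0.0000  rows 5
(np.float64(0.6030796), np.float64(-0.1057348), 0.0577, 95.06) rows 2
   x 0.0001 y -0.0001 z 0.0573 yaw -0.0000  rows 2
```

>>> {"fn": "move_arm", "kwargs": {"plan": [{"x": 0, "y": 0, "z": -0.03, "yaw": 0, "fingers": 1}, {"x": 0, "y": 0, "z": -0.058, "yaw": 0, "fingers": 1}, {"x": 0, "y": 0, "z": -0.058, "yaw": 0, "fingers": 1}]}}

```text
time: 21.0
eef_pos: [0.5245, 0.1133, 0.1186]
tcp_rot: [-0.044, 0.999, 0.0, 0.004]
contact_force: [1.2, 0.9, -2.4]
opening: 0.269
finger_force: 90.9
```

>>> {"fn": "move_arm", "kwargs": {"plan": [{"x": -0.012, "y": -0.045, "z": 0, "yaw": 0, "fingers": 1}, {"x": -0.025, "y": -0.09, "z": 0, "yaw": 0, "fingers": 1}, {"x": -0.037, "y": -0.135, "z": 0, "yaw": 0, "fingers": 1}, {"x": -0.05, "y": -0.18, "z": 0, "yaw": 0, "fingers": 1}, {"x": -0.061, "y": -0.226, "z": 0, "yaw": 0, "fingers": 1}]}}

```text
time: 21.5
eef_pos: [0.6015, -0.1078, 0.1122]
tcp_rot: [-0.044, 0.999, 0.001, -0.002]
contact_force: [-0.1, 0.8, -1.8]
opening: 0.274
finger_force: 90.8
```

>>> {"fn": "move_arm", "kwargs": {"plan": [{"x": 0, "y": 0, "z": 0, "yaw": 0, "fingers": 1}, {"x": 0, "y": 0, "z": 0.03, "yaw": 0, "fingers": 1}, {"x": 0, "y": 0, "z": 0.05, "yaw": 0, "fingers": 1}, {"x": 0, "y": 0, "z": 0.053, "yaw": 0, "fingers": 1}, {"x": 0, "y": 0, "z": 0.053, "yaw": 0, "fingers": 1}]}}

```text
time: 22.0
eef_pos: [0.6011, -0.1056, 0.0603]
tcp_rot: [-0.044, 0.999, 0.001, -0.002]
contact_force: [-0.4, -0.1, -3.6]
opening: 0.273
finger_force: 90.9
```

```bash
python3 - <<'E'
from h import *
p=pose()[:3,3]; print(p,toP(p),ctrl.get_state()['contact_force'])
E
python3 plan.py "[(*__import__('h').fromP(.036,.125),.0577,95.06)]"
```

```text
[ 0.60109359 -0.1056262   0.06029897] [ 0.03403111 -0.0997161 ] [-0.42232401 -0.14255368 -3.60499725]
tcp [ 0.6011 -0.1056  0.0603] ydeg 95.05 t 22.0
(np.float64(0.5832346), np.float64(0.1183877), 0.0577, 95.06) rows 5
   x -0.0019 y 0.2247 z 0.0031 yaw -0.0002  rows 5
```

>>> {"fn": "move_arm", "kwargs": {"plan": [{"x": -0.001, "y": 0.01, "z": 0.003, "yaw": 0, "fingers": 1}, {"x": -0.001, "y": 0.035, "z": 0.003, "yaw": 0, "fingers": 1}, {"x": -0.001, "y": 0.06, "z": 0.003, "yaw": 0, "fingers": 1}, {"x": -0.001, "y": 0.085, "z": 0.003, "yaw": 0, "fingers": 1}, {"x": -0.001, "y": 0.11, "z": 0.003, "yaw": 0, "fingers": 1}]}}

```text
time: 22.5
eef_pos: [0.5938, 0.0052, 0.06]
tcp_rot: [-0.044, 0.999, 0.0, 0.001]
contact_force: [0.2, -0.0, -3.1]
opening: 0.273
finger_force: 90.9
```

>>> {"fn": "move_arm", "kwargs": {"plan": [{"x": 0, "y": 0.02, "z": 0, "yaw": 0, "fingers": 1}, {"x": 0, "y": 0.04, "z": 0, "yaw": 0, "fingers": 1}, {"x": 0, "y": 0.06, "z": 0, "yaw": 0, "fingers": 1}, {"x": 0, "y": 0.08, "z": 0, "yaw": 0, "fingers": 1}, {"x": 0, "y": 0.095, "z": 0, "yaw": 0, "fingers": 1}]}}

```text
time: 23.0
eef_pos: [0.5852, 0.1001, 0.0599]
tcp_rot: [-0.045, 0.999, 0.0, 0.0]
contact_force: [0.2, -0.1, -2.1]
opening: 0.272
finger_force: 90.9
```

>>> {"fn": "move_arm", "kwargs": {"plan": [{"x": 0, "y": 0.01, "z": 0, "yaw": 0, "fingers": 1}, {"x": 0, "y": 0.02, "z": 0, "yaw": 0, "fingers": 1}, {"x": 0, "y": 0.02, "z": 0, "yaw": 0, "fingers": 1}]}}

```text
time: 23.3
eef_pos: [0.5835, 0.1189, 0.0593]
tcp_rot: [-0.045, 0.999, 0.0, 0.0]
contact_force: [-0.5, -0.1, -3.5]
opening: 0.27
finger_force: 90.8
```

>>> {"fn": "move_arm", "kwargs": {"plan": [{"x": 0, "y": 0, "z": -0.03, "yaw": 0, "fingers": 1}, {"x": 0, "y": 0, "z": -0.06, "yaw": 0, "fingers": 1}, {"x": 0, "y": 0.04, "z": -0.07, "yaw": 0, "fingers": 1}, {"x": 0, "y": 0.08, "z": -0.07, "yaw": 0, "fingers": 1}, {"x": 0, "y": 0.12, "z": -0.07, "yaw": 0, "fingers": 1}]}}

```text
time: 23.8
eef_pos: [0.5739, 0.2376, 0.1303]
tcp_rot: [-0.043, 0.999, 0.0, 0.001]
contact_force: [-0.1, 0.3, -3.0]
opening: 0.272
finger_force: 90.9
```

```bash
python3 - <<'E'
from h import *
b=snap('top','t7.png'); print(pose()[:3,3],ctrl.get_state()['opening'])
c=cv2.resize(b[172:272,120:460],None,fx=2.35,fy=2.35,interpolation=cv2.INTER_CUBIC)
cv2.imwrite('pics/t7c.png',cv2.convertScaleAbs(c,alpha=1.4)[:,:,::-1])
E
```

```text
[0.57228851 0.24390467 0.12996844] 0.2666371761924797
```

View pics/t7c.png

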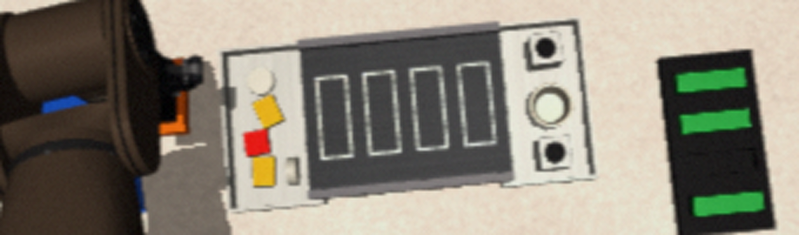

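The plate is clear and all 5 chips lie in the left tray: white at (261,80), yellow at (268,109), red at (257,144), yellow at (263,170), and a white one on edge at (293,170). I'll refine the outline centres in code and plan the scraper's return.

```bash
python3 - <<'E'
from h import *
K,C,_=cam('top'); im=cv2.imread('pics/t7.png'); g=cv2.cvtColor(im,cv2.COLOR_BGR2GRAY)
m=np.zeros_like(g); m[172+int(55/2.35):172+int(170/2.35),120+int(308/2.35):120+int(502/2.35)]=1
b=((g>75)&(m>0)).astype(np.uint8); n,l,s,c=cv2.connectedComponentsWithStats(b,connectivity=8)
for i in range(1,n):
    if s[i,4]<25: continue
    pts=np.argwhere(l==i)[:,::-1].astype(np.float32); r=cv2.minAreaRect(pts)
    w=px2w(K,C,*r[0],.06); print(s[i,4],r, w.round(4), toP(w).round(4))
E
python3 plan.py "[(.531,.369,.12,100),(.531,.369,.004,100)]"
```

```text
202 ((322.3658752441406, 215.79266357421875), (35.8902473449707, 14.908257484436035), 83.6598129272461) [ 0.5658 -0.0891  0.06  ] [ 0.0003 -0.0802]
202 ((302.1614685058594, 217.5836639404297), (35.61800003051758, 14.84603214263916), 86.42366790771484) [ 0.5613 -0.0353  0.06  ] [ 0.0006 -0.0262]
199 ((282.02783203125, 219.59774780273438), (36.04484176635742, 14.633249282836914), 85.42607879638672) [0.5562 0.0182 0.06  ] [0.0003 0.0276]
192 ((261.7294006347656, 221.48236083984375), (35.740570068359375, 14.572335243225098), 85.60128784179688) [0.5515 0.0721 0.06  ] [0.0003 0.0817]
tcp [0.5723 0.2439 0.13  ] ydeg 95.13 t 23.85
(0.531, 0.369, 0.12, 100) rows 3
   x 0.0299 y 0.1282 z 0.0106 yaw -0.0850  rows 3
(0.531, 0.369, 0.004, 100) rows 3
   x 0.0002 y -0.0006 z 0.1160 yaw -0.0000  rows 3
```

>>> {"fn": "move_arm", "kwargs": {"plan": [{"x": 0.01, "y": 0.043, "z": 0, "yaw": -0.03, "fingers": 1}, {"x": 0.02, "y": 0.086, "z": 0, "yaw": -0.06, "fingers": 1}, {"x": 0.03, "y": 0.128, "z": 0, "yaw": -0.085, "fingers": 1}, {"x": 0.03, "y": 0.128, "z": 0.02, "yaw": -0.085, "fingers": 1}, {"x": 0.03, "y": 0.128, "z": 0.03, "yaw": -0.085, "fingers": 1}]}}

```text
time: 24.35
eef_pos: [0.5309, 0.3623, 0.0976]
tcp_rot: [-0.087, 0.996, -0.001, -0.001]
contact_force: [0.4, -0.7, -3.6]
opening: 0.273
finger_force: 91.0
```

>>> {"fn": "move_arm", "kwargs": {"plan": [{"x": 0, "y": 0, "z": 0.02, "yaw": 0, "fingers": 1}, {"x": 0, "y": 0, "z": 0.05, "yaw": 0, "fingers": 1}, {"x": 0, "y": 0, "z": 0.075, "yaw": 0, "fingers": 1}, {"x": 0, "y": 0, "z": 0.085, "yaw": 0, "fingers": 1}, {"x": 0, "y": 0, "z": 0.085, "yaw": 0, "fingers": 1}]}}

```text
time: 24.85
eef_pos: [0.5308, 0.3603, 0.0118]
tcp_rot: [-0.086, 0.996, -0.001, -0.002]
contact_force: [-0.4, -0.5, -2.4]
opening: 0.268
finger_force: 91.0
```

```bash
python3 plan.py "[(.531,.369,.002,100)]"; python3 -c "
from h import *;print(ctrl.get_state()['opening'])"
```

```text
tcp [0.5308 0.3603 0.0118] ydeg 99.84 t 24.85
(0.531, 0.369, 0.002, 100) rows 1
   x -0.0018 y 0.0086 z 0.0098 yaw -0.0027  rows 1
0.26846835438175665
```

>>> {"fn": "move_arm", "kwargs": {"plan": [{"x": -0.002, "y": 0.008, "z": 0.003, "yaw": 0, "fingers": 1}, {"x": -0.002, "y": 0.008, "z": 0.008, "yaw": 0, "fingers": 1}, {"x": -0.002, "y": 0.008, "z": 0.01, "yaw": 0, "fingers": 1}, {"x": -0.002, "y": 0.008, "z": 0.01, "yaw": 0, "fingers": 1}]}}

```text
time: 25.25
eef_pos: [0.5325, 0.3706, 0.0045]
tcp_rot: [-0.087, 0.996, 0.0, 0.0]
contact_force: [-0.3, -0.3, -2.7]
opening: 0.271
finger_force: 91.2
```

>>> {"fn": "move_arm", "kwargs": {"plan": [{"x": 0, "y": 0, "z": 0, "yaw": 0, "fingers": 0.6}, {"x": 0, "y": 0, "z": 0, "yaw": 0, "fingers": 0.45}, {"x": 0, "y": 0, "z": 0, "yaw": 0, "fingers": 0.45}, {"x": 0, "y": 0, "z": 0, "yaw": 0, "fingers": 0.45}, {"x": 0, "y": 0, "z": 0, "yaw": 0, "fingers": 0.45}]}}

```text
time: 25.75
eef_pos: [0.5327, 0.3705, 0.0046]
tcp_rot: [-0.087, 0.996, 0.0, 0.0]
contact_force: [-0.8, -0.5, 1.2]
opening: 0.55
finger_force: 0.0
```

>>> {"fn": "move_arm", "kwargs": {"plan": [{"x": 0, "y": 0, "z": -0.02, "yaw": 0, "fingers": 0.45}, {"x": 0, "y": 0, "z": -0.06, "yaw": 0, "fingers": 0.45}, {"x": 0, "y": 0, "z": -0.1, "yaw": 0, "fingers": 0.45}, {"x": 0, "y": 0, "z": -0.14, "yaw": 0, "fingers": 0.45}, {"x": 0, "y": 0, "z": -0.14, "yaw": 0, "fingers": 0.45}]}}

```text
time: 26.25
eef_pos: [0.5367, 0.3726, 0.1529]
tcp_rot: [-0.087, 0.996, 0.003, 0.007]
contact_force: [0.2, 0.7, 1.9]
opening: 0.55
finger_force: 0.0
```

```bash
python3 plan.py "[(.595,-.3634,.14,95),(.595,-.3634,-.025,95)]"
```

```text
tcp [0.5367 0.3726 0.1529] ydeg 99.94 t 26.25
(0.595, -0.3634, 0.14, 95) rows 16
   x 0.0175 y -0.1838 z 0.0023 yaw 0.0216  rows 4
   x 0.0135 y -0.1841 z 0.0023 yaw 0.0216  rows 4
   x 0.0095 y -0.1843 z 0.0023 yaw 0.0216  rows 4
   x 0.0055 y -0.1845 z 0.0023 yaw 0.0216  rows 4
(0.595, -0.3634, -0.025, 95) rows 4
   x 0.0022 y -0.0009 z 0.1650 yaw -0.0000  rows 4
```

Scraper released. Next a fresh, code-only check of the bar positions, and the joint angles for the 90° turn.

```bash
cat >> h.py <<'E'
def bars(fn,z=.032):
    K,C,_=cam('top'); im=snap('top',fn).astype(int); r,g,b=im[...,0],im[...,1],im[...,2]
    m=((g>1.6*r)&(g>1.6*b)&(g>50)).astype(np.uint8); n,l,s,c=cv2.connectedComponentsWithStats(m)
    for i in range(1,n):
        if s[i,4]<40 or s[i,0]>480: continue
        zz=.082 if 240<c[i][0]<340 else z
        q=cv2.boxPoints(cv2.minAreaRect(np.argwhere(l==i)[:,::-1].astype(np.float32)))
        W=np.array([px2w(K,C,*p,zz)[:2] for p in q]); e=[W[1]-W[0],W[2]-W[1]]; L=max(e,key=np.linalg.norm)
        cc=px2w(K,C,*c[i],zz)
        print(s[i,4],c[i].round(1),'c',cc.round(4),'len',[round(np.linalg.norm(v),3) for v in e],'ang',round(np.degrees(np.arctan2(L[1],L[0]))%180,1),'plate',toP(cc).round(4))
E
python3 - <<'E'
from h import *
bars('t8.png'); print(ctrl.get_state()['qpos'].round(2))
E
python3 plan.py "[(.54,.1,.14,95),(.595,-.3634,.08,5)]"
```

```text
231 [422.3 205.7] c [ 0.5951 -0.3631  0.032 ] len [np.float64(0.081), np.float64(0.021)] ang 94.9 plate [ 0.0054 -0.3557]
236 [424.  223.1] c [ 0.5472 -0.3659  0.032 ] len [np.float64(0.081), np.float64(0.021)] ang 95.4 plate [-0.0426 -0.3542]
241 [429.4 258.4] c [ 0.452  -0.3767  0.032 ] len [np.float64(0.08), np.float64(0.021)] ang 94.8 plate [-0.1384 -0.3566]
[ 0.45  0.27  1.69 -0.    1.17 -1.29]
tcp [0.535  0.3717 0.1492] ydeg 99.94 t 26.3
(0.54, 0.1, 0.14, 95) rows 6
   x 0.0210 y -0.1343 z 0.0041 yaw 0.0431  rows 3
   x 0.0152 y -0.1350 z 0.0041 yaw 0.0431  rows 3
(0.595, -0.3634, 0.08, 5) rows 11
   x -0.0046 y -0.1555 z 0.0195 yaw 0.5236  rows 4
   x -0.0818 y -0.1324 z 0.0195 yaw 0.5236  rows 4
   x -0.1370 y -0.0738 z 0.0195 yaw 0.5236  rows 4
```

>>> {"fn": "move_arm", "kwargs": {"plan": [{"x": 0.021, "y": -0.134, "z": 0, "yaw": 0.043, "fingers": 0.55}, {"x": 0.021, "y": -0.134, "z": 0, "yaw": 0.043, "fingers": 0.55}, {"x": 0.021, "y": -0.134, "z": 0, "yaw": 0.043, "fingers": 0.55}, {"x": 0.021, "y": -0.134, "z": 0, "yaw": 0.043, "fingers": 0.55}]}}

```text
time: 26.7
eef_pos: [0.534, 0.2309, 0.1422]
tcp_rot: [-0.063, 0.998, -0.001, -0.002]
contact_force: [-0.6, 0.3, 0.5]
opening: 0.452
finger_force: 0.0
```

>>> {"fn": "move_arm", "kwargs": {"plan": [{"x": 0.015, "y": -0.135, "z": 0, "yaw": 0.043, "fingers": 0.55}, {"x": 0.015, "y": -0.135, "z": 0, "yaw": 0.043, "fingers": 0.55}, {"x": 0.015, "y": -0.135, "z": 0, "yaw": 0.043, "fingers": 0.55}, {"x": 0.015, "y": -0.135, "z": 0, "yaw": 0.043, "fingers": 0.55}]}}

```text
time: 27.1
eef_pos: [0.5371, 0.0961, 0.1429]
tcp_rot: [-0.042, 0.999, -0.0, -0.001]
contact_force: [-0.5, -0.5, -0.4]
opening: 0.45
finger_force: 0.0
```

>>> {"fn": "move_arm", "kwargs": {"plan": [{"x": -0.005, "y": -0.155, "z": 0, "yaw": 0.524, "fingers": 0.55}, {"x": -0.005, "y": -0.155, "z": 0, "yaw": 0.524, "fingers": 0.55}, {"x": -0.005, "y": -0.155, "z": 0, "yaw": 0.524, "fingers": 0.55}, {"x": -0.005, "y": -0.155, "z": 0, "yaw": 0.524, "fingers": 0.55}, {"x": -0.005, "y": -0.155, "z": 0, "yaw": 0.524, "fingers": 0.55}]}}

```text
time: 27.6
eef_pos: [0.556, -0.0553, 0.1431]
tcp_rot: [0.217, 0.976, 0.0, -0.001]
contact_force: [-0.2, 0.8, -0.5]
opening: 0.449
finger_force: 0.0
```

>>> {"fn": "move_arm", "kwargs": {"plan": [{"x": -0.082, "y": -0.132, "z": 0, "yaw": 0.524, "fingers": 0.55}, {"x": -0.082, "y": -0.132, "z": 0, "yaw": 0.524, "fingers": 0.55}, {"x": -0.082, "y": -0.132, "z": 0, "yaw": 0.524, "fingers": 0.55}, {"x": -0.082, "y": -0.132, "z": 0, "yaw": 0.524, "fingers": 0.55}, {"x": -0.082, "y": -0.132, "z": 0, "yaw": 0.524, "fingers": 0.55}]}}

```text
time: 28.1
eef_pos: [0.5748, -0.2087, 0.1432]
tcp_rot: [0.462, 0.887, 0.0, -0.001]
contact_force: [-0.5, 0.7, 0.3]
opening: 0.45
finger_force: 0.0
```

>>> {"fn": "move_arm", "kwargs": {"plan": [{"x": -0.137, "y": -0.074, "z": 0, "yaw": 0.524, "fingers": 0.55}, {"x": -0.137, "y": -0.074, "z": 0, "yaw": 0.524, "fingers": 0.55}, {"x": -0.137, "y": -0.074, "z": 0, "yaw": 0.524, "fingers": 0.55}, {"x": -0.137, "y": -0.074, "z": 0, "yaw": 0.524, "fingers": 0.55}, {"x": -0.137, "y": -0.074, "z": 0, "yaw": 0.524, "fingers": 0.55}]}}

```text
time: 28.6
eef_pos: [0.593, -0.3628, 0.1432]
tcp_rot: [0.675, 0.738, 0.0, -0.001]
contact_force: [-0.1, 0.2, 0.1]
opening: 0.453
finger_force: 0.0
```

```bash
python3 - <<'E'
from h import *
K,C,_=cam('wrist'); im=snap('wrist','w9.png').astype(int); r,g,b=im[...,0],im[...,1],im[...,2]
m=((g>1.6*r)&(g>1.6*b)&(g>40)).astype(np.uint8); n,l,s,c=cv2.connectedComponentsWithStats(m)
for i in range(1,n):
    if s[i,4]>100: print(s[i],c[i].round(1),px2w(K,C,*c[i],.03).round(4))
for p in [(.5951,-.3631,.032),(.5472,-.3659,.032)]: print(np.round(w2px(K,C,np.array(p)),1))
E
python3 plan.py "[(.595,-.3632,.03,5)]"
```

```text
[ 266  145   27   78 1790] [278.9 183. ] [ 0.5493 -0.3627  0.03  ]
[ 169  147   38   78 2168] [187.9 185.2] [ 0.456  -0.3734  0.03  ]
[ 314  146   23   78 1688] [325.3 184. ] [ 0.597  -0.3595  0.03  ]
[323.1 187.6]
[276.4 186.3]
tcp [ 0.593  -0.3617  0.1432] ydeg 5.24 t 28.65
(0.595, -0.3632, 0.03, 5) rows 3
   x -0.0019 y 0.0020 z 0.1132 yaw 0.0041  rows 3
```

>>> {"fn": "move_arm", "kwargs": {"plan": [{"x": 0, "y": 0.003, "z": 0.045, "yaw": 0.004, "fingers": 0.55}, {"x": 0, "y": 0.003, "z": 0.09, "yaw": 0.004, "fingers": 0.55}, {"x": 0, "y": 0.003, "z": 0.13, "yaw": 0.004, "fingers": 0.55}, {"x": 0, "y": 0.003, "z": 0.153, "yaw": 0.004, "fingers": 0.55}, {"x": 0, "y": 0.003, "z": 0.153, "yaw": 0.004, "fingers": 0.55}]}}

```text
time: 29.15
eef_pos: [0.5941, -0.359, -0.0126]
tcp_rot: [0.675, 0.737, 0.0, -0.004]
contact_force: [-0.2, -0.8, 0.4]
opening: 0.448
finger_force: 0.0
```

>>> {"fn": "move_arm", "kwargs": {"plan": [{"x": 0, "y": 0, "z": 0.004, "yaw": 0, "fingers": 0.55}, {"x": 0, "y": 0, "z": 0.006, "yaw": 0, "fingers": 0.55}, {"x": 0, "y": 0, "z": 0.006, "yaw": 0, "fingers": 0.55}]}}

```text
time: 29.45
eef_pos: [0.5963, -0.3636, -0.0132]
tcp_rot: [0.677, 0.736, 0.0, 0.001]
contact_force: [0.3, -0.4, 1.3]
opening: 0.452
finger_force: 0.0
```

>>> {"fn": "move_arm", "kwargs": {"plan": [{"x": 0, "y": 0, "z": 0.002, "yaw": 0, "fingers": 0.55}, {"x": 0, "y": 0, "z": 0.002, "yaw": 0, "fingers": 0.55}]}}

```text
time: 29.65
eef_pos: [0.5956, -0.3638, -0.0163]
tcp_rot: [0.677, 0.736, 0.0, 0.0]
contact_force: [-0.1, 0.0, -0.2]
opening: 0.447
finger_force: 0.0
```

>>> {"fn": "move_arm", "kwargs": {"plan": [{"x": 0, "y": 0, "z": 0.003, "yaw": 0, "fingers": 0.55}, {"x": 0, "y": 0, "z": 0.003, "yaw": 0, "fingers": 0.55}]}}

```text
time: 29.85
eef_pos: [0.5957, -0.3639, -0.0164]
tcp_rot: [0.677, 0.736, -0.0, -0.001]
contact_force: [-4.4, 3.9, 12.3]
opening: 0.45
finger_force: 6.2
```

>>> {"fn": "move_arm", "kwargs": {"force": 50, "plan": [{"x": 0, "y": 0, "z": -0.005, "yaw": 0, "fingers": 0.55}, {"x": 0, "y": 0, "z": -0.005, "yaw": 0, "fingers": 1}, {"x": 0, "y": 0, "z": -0.005, "yaw": 0, "fingers": 1}, {"x": 0, "y": 0, "z": -0.005, "yaw": 0, "fingers": 1}, {"x": 0, "y": 0, "z": -0.005, "yaw": 0, "fingers": 1}]}}

```text
time: 30.35
eef_pos: [0.5962, -0.3644, -0.0137]
tcp_rot: [0.677, 0.736, 0.0, 0.001]
contact_force: [-0.3, -0.3, 5.4]
opening: 0.237
finger_force: 51.4
```

>>> {"fn": "move_arm", "kwargs": {"plan": [{"x": 0, "y": 0, "z": 0, "yaw": 0, "fingers": 1}, {"x": 0, "y": 0, "z": 0, "yaw": 0, "fingers": 1}]}}

```text
time: 30.55
eef_pos: [0.5962, -0.3644, -0.0137]
tcp_rot: [0.677, 0.736, -0.0, 0.001]
contact_force: [0.2, -0.0, 6.1]
opening: 0.242
finger_force: 51.4
```

>>> {"fn": "move_arm", "kwargs": {"plan": [{"x": 0, "y": 0, "z": -0.015, "yaw": 0, "fingers": 1}, {"x": 0, "y": 0, "z": -0.05, "yaw": 0, "fingers": 1}, {"x": 0, "y": 0, "z": -0.09, "yaw": 0, "fingers": 1}, {"x": 0, "y": 0, "z": -0.115, "yaw": 0, "fingers": 1}, {"x": 0, "y": 0, "z": -0.115, "yaw": 0, "fingers": 1}]}}

```text
time: 31.05
eef_pos: [0.5979, -0.3656, 0.1061]
tcp_rot: [0.677, 0.736, 0.0, 0.005]
contact_force: [1.0, -0.8, 0.2]
opening: 0.235
finger_force: 50.6
```

```bash
python3 plan.py "[(.5565,.0182,.1,95.06),(.5565,.0182,.038,95.06)]";python3 -c "
from h import *;print(ctrl.get_state()['opening'])"
```

```text
tcp [ 0.5979 -0.3656  0.1061] ydeg 4.71 t 31.05
(0.5565, 0.0182, 0.1, 95.06) rows 11
   x 0.1286 y -0.0032 z 0.0012 yaw -0.5256  rows 4
   x 0.1129 y 0.0617 z 0.0012 yaw -0.5256  rows 4
   x 0.0667 y 0.1100 z 0.0012 yaw -0.5256  rows 4
(0.5565, 0.0182, 0.038, 95.06) rows 2
   x 0.0004 y 0.0004 z 0.0620 yaw -0.0000  rows 2
0.23484402746226302
```

>>> {"fn": "move_arm", "kwargs": {"plan": [{"x": 0.128, "y": -0.003, "z": 0, "yaw": -0.525, "fingers": 1}, {"x": 0.128, "y": -0.003, "z": 0, "yaw": -0.525, "fingers": 1}, {"x": 0.128, "y": -0.003, "z": 0, "yaw": -0.525, "fingers": 1}, {"x": 0.128, "y": -0.003, "z": 0, "yaw": -0.525, "fingers": 1}, {"x": 0.128, "y": -0.003, "z": 0, "yaw": -0.525, "fingers": 1}]}}

```text
time: 31.55
eef_pos: [0.5806, -0.2345, 0.0981]
tcp_rot: [0.463, 0.886, 0.0, -0.002]
contact_force: [-0.5, 0.8, -1.1]
opening: 0.241
finger_force: 50.6
```

>>> {"fn": "move_arm", "kwargs": {"plan": [{"x": 0.113, "y": 0.062, "z": 0, "yaw": -0.525, "fingers": 1}, {"x": 0.113, "y": 0.062, "z": 0, "yaw": -0.525, "fingers": 1}, {"x": 0.113, "y": 0.062, "z": 0, "yaw": -0.525, "fingers": 1}, {"x": 0.113, "y": 0.062, "z": 0, "yaw": -0.525, "fingers": 1}, {"x": 0.113, "y": 0.062, "z": 0, "yaw": -0.525, "fingers": 1}]}}

```text
time: 32.05
eef_pos: [0.5677, -0.1076, 0.0991]
tcp_rot: [0.218, 0.976, 0.0, -0.001]
contact_force: [-1.0, -0.0, -0.7]
opening: 0.244
finger_force: 50.6
```

>>> {"fn": "move_arm", "kwargs": {"plan": [{"x": 0.067, "y": 0.11, "z": 0, "yaw": -0.525, "fingers": 1}, {"x": 0.067, "y": 0.11, "z": 0, "yaw": -0.525, "fingers": 1}, {"x": 0.067, "y": 0.11, "z": 0, "yaw": -0.525, "fingers": 1}, {"x": 0.067, "y": 0.11, "z": 0, "yaw": -0.525, "fingers": 1}, {"x": 0.067, "y": 0.11, "z": 0, "yaw": -0.525, "fingers": 1}]}}

```text
time: 32.55
eef_pos: [0.5544, 0.0197, 0.0996]
tcp_rot: [-0.042, 0.999, -0.0, -0.0]
contact_force: [0.6, -0.2, -0.0]
opening: 0.24
finger_force: 50.6
```

```bash
python3 - <<'E'
from h import *
K,C,_=cam('wrist'); im=snap('wrist','w10.png').astype(int); r,g,b=im[...,0],im[...,1],im[...,2]
m=((g>1.6*r)&(g>1.6*b)&(g>40)).astype(np.uint8); n,l,s,c=cv2.connectedComponentsWithStats(m)
for i in range(1,n):
    if s[i,4]>100: print(s[i],c[i].round(1))
print(ctrl.get_state()['opening'])
cv2.imwrite('pics/w10c.png',cv2.convertScaleAbs(im[80:380,100:540].astype(np.uint8),alpha=1.4)[:,:,::-1])
E
python3 plan.py "[(.5565,.0182,.038,95.06)]"
```

```text
[ 299  180   47  149 6265] [322.  252.4]
0.2404291054137092
tcp [0.5545 0.0192 0.0998] ydeg 94.7 t 32.6
(0.5565, 0.0182, 0.038, 95.06) rows 2
   x -0.0019 y -0.0011 z 0.0618 yaw -0.0063  rows 2
```

View pics/w10c.png

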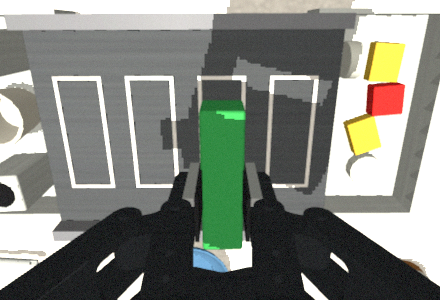

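The picture shows the bar held level and along the outlines, at crop x 201 to 245 over the third outline, rows 100 to 248. Its centre is within 1 mm of the TCP. Lower and release.

>>> {"fn": "move_arm", "kwargs": {"plan": [{"x": -0.002, "y": -0.001, "z": 0.03, "yaw": -0.006, "fingers": 1}, {"x": -0.002, "y": -0.001, "z": 0.05, "yaw": -0.006, "fingers": 1}, {"x": -0.002, "y": -0.001, "z": 0.06, "yaw": -0.006, "fingers": 1}, {"x": -0.002, "y": -0.001, "z": 0.062, "yaw": -0.006, "fingers": 1}, {"x": -0.002, "y": -0.001, "z": 0.062, "yaw": -0.006, "fingers": 1}]}}

```text
time: 33.1
eef_pos: [0.5569, 0.0184, 0.0384]
tcp_rot: [-0.045, 0.999, -0.0, 0.0]
contact_force: [0.1, 0.9, -0.7]
opening: 0.238
finger_force: 50.6
```

>>> {"fn": "move_arm", "kwargs": {"plan": [{"x": 0, "y": 0, "z": 0, "yaw": 0, "fingers": 1}, {"x": 0, "y": 0, "z": 0, "yaw": 0, "fingers": 0.65}, {"x": 0, "y": 0, "z": 0, "yaw": 0, "fingers": 0.55}, {"x": 0, "y": 0, "z": 0, "yaw": 0, "fingers": 0.55}, {"x": 0, "y": 0, "z": 0, "yaw": 0, "fingers": 0.55}]}}

```text
time: 33.6
eef_pos: [0.5567, 0.0191, 0.0386]
tcp_rot: [-0.046, 0.999, -0.0, 0.0]
contact_force: [-0.1, 0.2, -0.3]
opening: 0.452
finger_force: 0.0
```

>>> {"fn": "move_arm", "kwargs": {"plan": [{"x": 0, "y": 0, "z": -0.03, "yaw": 0, "fingers": 0.55}, {"x": 0, "y": 0, "z": -0.07, "yaw": 0, "fingers": 0.55}, {"x": 0, "y": 0, "z": -0.1, "yaw": 0, "fingers": 0.55}, {"x": 0, "y": 0, "z": -0.1, "yaw": 0, "fingers": 0.55}, {"x": 0, "y": 0, "z": -0.1, "yaw": 0, "fingers": 0.55}]}}

```text
time: 34.1
eef_pos: [0.557, 0.019, 0.1391]
tcp_rot: [-0.046, 0.999, -0.0, 0.001]
contact_force: [0.2, 0.5, 0.0]
opening: 0.448
finger_force: 0.0
```

```bash
python3 plan.py "[(.547,-.364,.139,5.06)]"
```

```text
tcp [0.557  0.019  0.1391] ydeg 95.3 t 34.1
(0.547, -0.364, 0.139, 5.06) rows 11
   x 0.0151 y -0.1268 z 0.0001 yaw 0.5250  rows 4
   x -0.0505 y -0.1173 z 0.0001 yaw 0.5250  rows 4
   x -0.1025 y -0.0762 z 0.0001 yaw 0.5250  rows 4
```

>>> {"fn": "move_arm", "kwargs": {"plan": [{"x": 0.015, "y": -0.127, "z": 0, "yaw": 0.525, "fingers": 0.55}, {"x": 0.015, "y": -0.127, "z": 0, "yaw": 0.525, "fingers": 0.55}, {"x": 0.015, "y": -0.127, "z": 0, "yaw": 0.525, "fingers": 0.55}, {"x": 0.015, "y": -0.127, "z": 0, "yaw": 0.525, "fingers": 0.55}, {"x": 0.015, "y": -0.127, "z": 0, "yaw": 0.525, "fingers": 0.55}]}}

```text
time: 34.6
eef_pos: [0.5519, -0.1093, 0.1359]
tcp_rot: [0.215, 0.977, 0.0, -0.002]
contact_force: [-0.8, -0.3, -0.4]
opening: 0.447
finger_force: 0.0
```

>>> {"fn": "move_arm", "kwargs": {"plan": [{"x": -0.05, "y": -0.117, "z": 0, "yaw": 0.525, "fingers": 0.55}, {"x": -0.05, "y": -0.117, "z": 0, "yaw": 0.525, "fingers": 0.55}, {"x": -0.05, "y": -0.117, "z": 0, "yaw": 0.525, "fingers": 0.55}, {"x": -0.05, "y": -0.117, "z": 0, "yaw": 0.525, "fingers": 0.55}, {"x": -0.05, "y": -0.117, "z": 0, "yaw": 0.525, "fingers": 0.55}]}}

```text
time: 35.1
eef_pos: [0.5489, -0.2357, 0.1366]
tcp_rot: [0.46, 0.888, 0.0, -0.001]
contact_force: [0.5, 0.8, 0.4]
opening: 0.448
finger_force: 0.0
```

>>> {"fn": "move_arm", "kwargs": {"plan": [{"x": -0.1025, "y": -0.076, "z": 0, "yaw": 0.525, "fingers": 0.55}, {"x": -0.1025, "y": -0.076, "z": 0, "yaw": 0.525, "fingers": 0.55}, {"x": -0.1025, "y": -0.076, "z": 0, "yaw": 0.525, "fingers": 0.55}, {"x": -0.1025, "y": -0.076, "z": 0, "yaw": 0.525, "fingers": 0.55}, {"x": -0.1025, "y": -0.076, "z": 0, "yaw": 0.525, "fingers": 0.55}]}}

```text
time: 35.6
eef_pos: [0.5463, -0.3628, 0.137]
tcp_rot: [0.674, 0.739, 0.0, -0.001]
contact_force: [0.1, 0.2, 0.5]
opening: 0.45
finger_force: 0.0
```

```bash
cat >> h.py <<'E'
def wbars(fn,z=.03):
    K,C,_=cam('wrist'); im=snap('wrist',fn).astype(int); r,g,b=im[...,0],im[...,1],im[...,2]
    m=((g>1.6*r)&(g>1.6*b)&(g>40)).astype(np.uint8); n,l,s,c=cv2.connectedComponentsWithStats(m)
    for i in range(1,n):
        if s[i,4]>100: print('wrist',s[i],c[i].round(1),px2w(K,C,*c[i],z).round(4))
E
python3 -c "
from h import *
wbars('w11.png'); bars('t11.png')"
python3 plan.py "[(.548,-.365,-.0115,5.06)]"
```

```text
wrist [ 313  150   23   79 1757] [323.7 188.6] [ 0.5489 -0.3629  0.03  ]
wrist [ 214  152   34   79 2069] [230.9 190.5] [ 0.4552 -0.3735  0.03  ]
268 [281.8 219.5] c [0.5542 0.017  0.082 ] len [np.float64(0.023), np.float64(0.08)] ang 5.5 plate [-0.0019  0.0265]
tcp [ 0.5465 -0.362   0.1373] ydeg 5.33 t 35.7
(0.548, -0.365, -0.0115, 5.06) rows 4
   x -0.0034 y 0.0014 z 0.1488 yaw 0.0047  rows 4
```

The first bar is 2 mm from its outline centre at 5.5°. Second bar.

>>> {"fn": "move_arm", "kwargs": {"plan": [{"x": -0.002, "y": 0.0015, "z": 0.045, "yaw": 0.005, "fingers": 0.55}, {"x": -0.002, "y": 0.0015, "z": 0.09, "yaw": 0.005, "fingers": 0.55}, {"x": -0.002, "y": 0.0015, "z": 0.13, "yaw": 0.005, "fingers": 0.55}, {"x": -0.002, "y": 0.0015, "z": 0.15, "yaw": 0.005, "fingers": 0.55}, {"x": -0.002, "y": 0.0015, "z": 0.15, "yaw": 0.005, "fingers": 0.55}]}}

```text
time: 36.2
eef_pos: [0.5478, -0.3632, -0.0137]
tcp_rot: [0.675, 0.737, 0.0, -0.002]
contact_force: [-1.1, -0.4, 0.3]
opening: 0.45
finger_force: 0.0
```

>>> {"fn": "move_arm", "kwargs": {"plan": [{"x": 0, "y": 0, "z": 0.001, "yaw": 0, "fingers": 0.55}, {"x": 0, "y": 0, "z": 0.001, "yaw": 0, "fingers": 0.55}]}}

```text
time: 36.4
eef_pos: [0.5485, -0.3645, -0.0126]
tcp_rot: [0.676, 0.737, 0.0, 0.0]
contact_force: [-0.1, 0.3, -0.4]
opening: 0.449
finger_force: 0.0
```

>>> {"fn": "move_arm", "kwargs": {"force": 50, "plan": [{"x": 0, "y": 0, "z": 0, "yaw": 0, "fingers": 1}, {"x": 0, "y": 0, "z": 0, "yaw": 0, "fingers": 1}, {"x": 0, "y": 0, "z": 0, "yaw": 0, "fingers": 1}, {"x": 0, "y": 0, "z": 0, "yaw": 0, "fingers": 1}, {"x": 0, "y": 0, "z": 0, "yaw": 0, "fingers": 1}]}}

```text
time: 36.9
eef_pos: [0.5486, -0.3655, -0.0121]
tcp_rot: [0.677, 0.736, 0.0, 0.0]
contact_force: [-0.1, 0.2, 4.0]
opening: 0.239
finger_force: 51.9
```

>>> {"fn": "move_arm", "kwargs": {"plan": [{"x": 0, "y": 0, "z": -0.015, "yaw": 0, "fingers": 1}, {"x": 0, "y": 0, "z": -0.05, "yaw": 0, "fingers": 1}, {"x": 0, "y": 0, "z": -0.09, "yaw": 0, "fingers": 1}, {"x": 0, "y": 0, "z": -0.115, "yaw": 0, "fingers": 1}, {"x": 0, "y": 0, "z": -0.115, "yaw": 0, "fingers": 1}]}}

```text
time: 37.4
eef_pos: [0.5506, -0.3679, 0.1085]
tcp_rot: [0.677, 0.736, -0.0, 0.005]
contact_force: [-1.1, -0.2, -0.4]
opening: 0.24
finger_force: 51.4
```

```bash
python3 plan.py "[(.562,-.035,.102,95.06)]";python3 -c "
from h import *;print(ctrl.get_state()['opening'])"
```

```text
tcp [ 0.5506 -0.3679  0.1085] ydeg 4.77 t 37.4
(0.562, -0.035, 0.102, 95.06) rows 11
   x 0.1103 y 0.0130 z 0.0014 yaw -0.5253  rows 4
   x 0.0889 y 0.0665 z 0.0014 yaw -0.5253  rows 4
   x 0.0436 y 0.1022 z 0.0014 yaw -0.5253  rows 4
0.24033295312406044
```

>>> {"fn": "move_arm", "kwargs": {"plan": [{"x": 0.1095, "y": 0.0135, "z": 0, "yaw": -0.525, "fingers": 1}, {"x": 0.1095, "y": 0.0135, "z": 0, "yaw": -0.525, "fingers": 1}, {"x": 0.1095, "y": 0.0135, "z": 0, "yaw": -0.525, "fingers": 1}, {"x": 0.1095, "y": 0.0135, "z": 0, "yaw": -0.525, "fingers": 1}, {"x": 0.1095, "y": 0.0135, "z": 0, "yaw": -0.525, "fingers": 1}]}}

```text
time: 37.9
eef_pos: [0.5515, -0.2539, 0.1006]
tcp_rot: [0.463, 0.887, 0.0, -0.001]
contact_force: [0.4, -0.2, -1.1]
opening: 0.239
finger_force: 51.4
```

>>> {"fn": "move_arm", "kwargs": {"plan": [{"x": 0.088, "y": 0.0665, "z": 0, "yaw": -0.525, "fingers": 1}, {"x": 0.088, "y": 0.0665, "z": 0, "yaw": -0.525, "fingers": 1}, {"x": 0.088, "y": 0.0665, "z": 0, "yaw": -0.525, "fingers": 1}, {"x": 0.088, "y": 0.0665, "z": 0, "yaw": -0.525, "fingers": 1}, {"x": 0.088, "y": 0.0665, "z": 0, "yaw": -0.525, "fingers": 1}]}}

```text
time: 38.4
eef_pos: [0.5562, -0.1446, 0.1013]
tcp_rot: [0.218, 0.976, 0.0, -0.001]
contact_force: [0.1, -0.0, 0.3]
opening: 0.235
finger_force: 51.4
```

>>> {"fn": "move_arm", "kwargs": {"plan": [{"x": 0.043, "y": 0.102, "z": 0, "yaw": -0.525, "fingers": 1}, {"x": 0.043, "y": 0.102, "z": 0, "yaw": -0.525, "fingers": 1}, {"x": 0.043, "y": 0.102, "z": 0, "yaw": -0.525, "fingers": 1}, {"x": 0.043, "y": 0.102, "z": 0, "yaw": -0.525, "fingers": 1}, {"x": 0.043, "y": 0.102, "z": 0, "yaw": -0.525, "fingers": 1}]}}

```text
time: 38.9
eef_pos: [0.5609, -0.0344, 0.1017]
tcp_rot: [-0.042, 0.999, 0.0, -0.0]
contact_force: [0.2, -0.4, -0.6]
opening: 0.237
finger_force: 51.3
```

```bash
python3 plan.py "[(.5628,-.035,.0395,95.06)]";python3 -c "
from h import *;print(ctrl.get_state()['opening']);wbars('w12.png',.12)"
```

```text
tcp [ 0.5609 -0.0344  0.1017] ydeg 94.85 t 38.9
(0.5628, -0.035, 0.0395, 95.06) rows 2
   x -0.0019 y -0.0008 z 0.0622 yaw -0.0036  rows 2
0.23714748319658696
wrist [ 374  161   41  107 3619] [392.9 212.8] [0.5382 0.005  0.12  ]
wrist [ 299  184   45  147 6042] [321.8 254.9] [ 0.5689 -0.0339  0.12  ]
```

>>> {"fn": "move_arm", "kwargs": {"plan": [{"x": -0.001, "y": -0.001, "z": 0.03, "yaw": -0.004, "fingers": 1}, {"x": -0.001, "y": -0.001, "z": 0.05, "yaw": -0.004, "fingers": 1}, {"x": -0.001, "y": -0.001, "z": 0.06, "yaw": -0.004, "fingers": 1}, {"x": -0.001, "y": -0.001, "z": 0.062, "yaw": -0.004, "fingers": 1}, {"x": -0.001, "y": -0.001, "z": 0.062, "yaw": -0.004, "fingers": 1}]}}

```text
time: 39.45
eef_pos: [0.5625, -0.0358, 0.0405]
tcp_rot: [-0.045, 0.999, -0.0, 0.0]
contact_force: [0.0, -0.1, 0.3]
opening: 0.242
finger_force: 51.4
```

>>> {"fn": "move_arm", "kwargs": {"plan": [{"x": 0, "y": 0, "z": 0, "yaw": 0, "fingers": 1}, {"x": 0, "y": 0, "z": 0, "yaw": 0, "fingers": 0.65}, {"x": 0, "y": 0, "z": 0, "yaw": 0, "fingers": 0.55}, {"x": 0, "y": 0, "z": 0, "yaw": 0, "fingers": 0.55}, {"x": 0, "y": 0, "z": 0, "yaw": 0, "fingers": 0.55}]}}

```text
time: 39.95
eef_pos: [0.5624, -0.0352, 0.0406]
tcp_rot: [-0.046, 0.999, -0.0, 0.0]
contact_force: [-1.3, 0.4, -1.1]
opening: 0.451
finger_force: 0.0
```

>>> {"fn": "move_arm", "kwargs": {"plan": [{"x": 0, "y": 0, "z": -0.03, "yaw": 0, "fingers": 0.55}, {"x": 0, "y": 0, "z": -0.07, "yaw": 0, "fingers": 0.55}, {"x": 0, "y": 0, "z": -0.1, "yaw": 0, "fingers": 0.55}, {"x": 0, "y": 0, "z": -0.1, "yaw": 0, "fingers": 0.55}, {"x": 0, "y": 0, "z": -0.1, "yaw": 0, "fingers": 0.55}]}}

```text
time: 40.45
eef_pos: [0.5626, -0.0353, 0.1411]
tcp_rot: [-0.046, 0.999, -0.0, 0.001]
contact_force: [-0.5, 0.3, -0.8]
opening: 0.448
finger_force: 0.0
```

```bash
python3 -c "
from h import *
bars('t13.png')"; python3 plan.py "[(.453,-.375,.139,5.06)]"
```

```text
240 [429.4 258.3] c [ 0.4521 -0.3768  0.032 ] len [np.float64(0.08), np.float64(0.021)] ang 94.8 plate [-0.1383 -0.3567]
tcp [ 0.5616 -0.0351  0.1395] ydeg 95.24 t 40.5
(0.453, -0.375, 0.139, 5.06) rows 11
   x 0.0464 y -0.1095 z 0.0002 yaw 0.5246  rows 4
   x -0.0147 y -0.1180 z 0.0002 yaw 0.5246  rows 4
   x -0.0719 y -0.0948 z 0.0002 yaw 0.5246  rows 4
```

>>> {"fn": "move_arm", "kwargs": {"plan": [{"x": 0.046, "y": -0.1095, "z": 0, "yaw": 0.525, "fingers": 0.55}, {"x": 0.046, "y": -0.1095, "z": 0, "yaw": 0.525, "fingers": 0.55}, {"x": 0.046, "y": -0.1095, "z": 0, "yaw": 0.525, "fingers": 0.55}, {"x": 0.046, "y": -0.1095, "z": 0, "yaw": 0.525, "fingers": 0.55}, {"x": 0.046, "y": -0.1095, "z": 0, "yaw": 0.525, "fingers": 0.55}]}}

```text
time: 41.0
eef_pos: [0.5248, -0.1487, 0.138]
tcp_rot: [0.216, 0.976, 0.001, -0.002]
contact_force: [-0.4, 0.9, -0.1]
opening: 0.454
finger_force: 0.0
```

>>> {"fn": "move_arm", "kwargs": {"plan": [{"x": -0.0147, "y": -0.118, "z": 0, "yaw": 0.525, "fingers": 0.55}, {"x": -0.0147, "y": -0.118, "z": 0, "yaw": 0.525, "fingers": 0.55}, {"x": -0.0147, "y": -0.118, "z": 0, "yaw": 0.525, "fingers": 0.55}, {"x": -0.0147, "y": -0.118, "z": 0, "yaw": 0.525, "fingers": 0.55}, {"x": -0.0147, "y": -0.118, "z": 0, "yaw": 0.525, "fingers": 0.55}]}}

```text
time: 41.5
eef_pos: [0.4894, -0.2615, 0.1388]
tcp_rot: [0.461, 0.888, 0.0, -0.001]
contact_force: [1.0, 1.3, -0.8]
opening: 0.453
finger_force: 0.0
```

>>> {"fn": "move_arm", "kwargs": {"plan": [{"x": -0.072, "y": -0.095, "z": 0, "yaw": 0.525, "fingers": 0.55}, {"x": -0.072, "y": -0.095, "z": 0, "yaw": 0.525, "fingers": 0.55}, {"x": -0.072, "y": -0.095, "z": 0, "yaw": 0.525, "fingers": 0.55}, {"x": -0.072, "y": -0.095, "z": 0, "yaw": 0.525, "fingers": 0.55}, {"x": -0.072, "y": -0.095, "z": 0, "yaw": 0.525, "fingers": 0.55}]}}

```text
time: 42.0
eef_pos: [0.4536, -0.3747, 0.1392]
tcp_rot: [0.675, 0.738, 0.0, -0.001]
contact_force: [0.4, 0.0, -0.7]
opening: 0.449
finger_force: 0.0
```

```bash
python3 -c "
from h import *
wbars('w14.png'); bars('t14.png')"
python3 plan.py "[(.453,-.3755,-.0135,5.06)]"
```

```text
wrist [ 310  148   23   79 1732] [321.3 187.2] [ 0.4538 -0.3741  0.03  ]
260 [302.3 216.3] c [ 0.5623 -0.0366  0.082 ] len [np.float64(0.023), np.float64(0.079)] ang 5.3 plate [ 0.0015 -0.0275]
269 [281.8 219.5] c [0.5543 0.0169 0.082 ] len [np.float64(0.023), np.float64(0.08)] ang 5.5 plate [-0.0017  0.0264]
61 [421.4 258.8] c [ 0.4509 -0.3552  0.032 ] len [np.float64(0.036), np.float64(0.015)] ang 95.9 plate [-0.1376 -0.3351]
tcp [ 0.4539 -0.3741  0.1394] ydeg 5.26 t 42.1
(0.453, -0.3755, -0.0135, 5.06) rows 4
   x -0.0015 y -0.0009 z 0.1529 yaw 0.0035  rows 4
```

Two bars are placed well, each within 2 mm. Last bar.

>>> {"fn": "move_arm", "kwargs": {"plan": [{"x": -0.001, "y": -0.001, "z": 0.045, "yaw": 0.004, "fingers": 0.55}, {"x": -0.001, "y": -0.001, "z": 0.09, "yaw": 0.004, "fingers": 0.55}, {"x": -0.001, "y": -0.001, "z": 0.13, "yaw": 0.004, "fingers": 0.55}, {"x": -0.001, "y": -0.001, "z": 0.151, "yaw": 0.004, "fingers": 0.55}, {"x": -0.001, "y": -0.001, "z": 0.151, "yaw": 0.004, "fingers": 0.55}]}}

```text
time: 42.6
eef_pos: [0.4523, -0.3741, -0.0133]
tcp_rot: [0.676, 0.737, 0.0, -0.002]
contact_force: [0.2, -0.7, -0.3]
opening: 0.452
finger_force: 0.0
```

>>> {"fn": "move_arm", "kwargs": {"plan": [{"x": 0, "y": 0, "z": 0.001, "yaw": 0, "fingers": 0.55}, {"x": 0, "y": 0, "z": 0.001, "yaw": 0, "fingers": 0.55}]}}

```text
time: 42.8
eef_pos: [0.4535, -0.3763, -0.0109]
tcp_rot: [0.676, 0.737, -0.0, 0.001]
contact_force: [0.4, 0.6, -0.1]
opening: 0.446
finger_force: 0.0
```

>>> {"fn": "move_arm", "kwargs": {"force": 50, "plan": [{"x": 0, "y": 0, "z": 0, "yaw": 0, "fingers": 1}, {"x": 0, "y": 0, "z": 0, "yaw": 0, "fingers": 1}, {"x": 0, "y": 0, "z": 0, "yaw": 0, "fingers": 1}, {"x": 0, "y": 0, "z": 0, "yaw": 0, "fingers": 1}, {"x": 0, "y": 0, "z": 0, "yaw": 0, "fingers": 1}]}}

```text
time: 43.3
eef_pos: [0.4535, -0.3769, -0.0105]
tcp_rot: [0.677, 0.736, 0.0, 0.001]
contact_force: [-0.2, 0.3, 5.3]
opening: 0.24
finger_force: 51.6
```

>>> {"fn": "move_arm", "kwargs": {"plan": [{"x": 0, "y": 0, "z": -0.015, "yaw": 0, "fingers": 1}, {"x": 0, "y": 0, "z": -0.05, "yaw": 0, "fingers": 1}, {"x": 0, "y": 0, "z": -0.09, "yaw": 0, "fingers": 1}, {"x": 0, "y": 0, "z": -0.115, "yaw": 0, "fingers": 1}, {"x": 0, "y": 0, "z": -0.115, "yaw": 0, "fingers": 1}]}}

```text
time: 43.8
eef_pos: [0.4549, -0.3789, 0.1088]
tcp_rot: [0.677, 0.736, -0.001, 0.005]
contact_force: [-0.5, 0.7, -1.6]
opening: 0.239
finger_force: 50.9
```

```bash
python3 plan.py "[(.566,-.089,.102,95.06)]";python3 -c "
from h import *;print(ctrl.get_state()['opening'])"
```

```text
tcp [ 0.4549 -0.3789  0.1088] ydeg 4.77 t 43.8
(0.566, -0.089, 0.102, 95.06) rows 11
   x 0.0932 y 0.0449 z 0.0018 yaw -0.5253  rows 4
   x 0.0581 y 0.0856 z 0.0018 yaw -0.5253  rows 4
   x 0.0074 y 0.1032 z 0.0018 yaw -0.5253  rows 4
0.23883064173558538
```

>>> {"fn": "move_arm", "kwargs": {"plan": [{"x": 0.093, "y": 0.045, "z": 0, "yaw": -0.525, "fingers": 1}, {"x": 0.093, "y": 0.045, "z": 0, "yaw": -0.525, "fingers": 1}, {"x": 0.093, "y": 0.045, "z": 0, "yaw": -0.525, "fingers": 1}, {"x": 0.093, "y": 0.045, "z": 0, "yaw": -0.525, "fingers": 1}, {"x": 0.093, "y": 0.045, "z": 0, "yaw": -0.525, "fingers": 1}]}}

```text
time: 44.3
eef_pos: [0.4891, -0.2786, 0.1015]
tcp_rot: [0.463, 0.887, 0.0, -0.002]
contact_force: [0.8, 0.1, -0.5]
opening: 0.241
finger_force: 50.8
```

>>> {"fn": "move_arm", "kwargs": {"plan": [{"x": 0.058, "y": 0.0855, "z": 0, "yaw": -0.525, "fingers": 1}, {"x": 0.058, "y": 0.0855, "z": 0, "yaw": -0.525, "fingers": 1}, {"x": 0.058, "y": 0.0855, "z": 0, "yaw": -0.525, "fingers": 1}, {"x": 0.058, "y": 0.0855, "z": 0, "yaw": -0.525, "fingers": 1}, {"x": 0.058, "y": 0.0855, "z": 0, "yaw": -0.525, "fingers": 1}]}}

```text
time: 44.8
eef_pos: [0.5264, -0.183, 0.1022]
tcp_rot: [0.218, 0.976, 0.0, -0.001]
contact_force: [-0.1, 0.4, -0.8]
opening: 0.239
finger_force: 50.8
```

>>> {"fn": "move_arm", "kwargs": {"plan": [{"x": 0.007, "y": 0.103, "z": 0, "yaw": -0.525, "fingers": 1}, {"x": 0.007, "y": 0.103, "z": 0, "yaw": -0.525, "fingers": 1}, {"x": 0.007, "y": 0.103, "z": 0, "yaw": -0.525, "fingers": 1}, {"x": 0.007, "y": 0.103, "z": 0, "yaw": -0.525, "fingers": 1}, {"x": 0.007, "y": 0.103, "z": 0, "yaw": -0.525, "fingers": 1}]}}

```text
time: 45.3
eef_pos: [0.5639, -0.0872, 0.1025]
tcp_rot: [-0.042, 0.999, 0.0, -0.001]
contact_force: [-0.3, -0.4, -1.2]
opening: 0.237
finger_force: 50.8
```

```bash
python3 plan.py "[(.5665,-.089,.041,95.06)]";python3 -c "
from h import *;print(ctrl.get_state()['opening']);wbars('w15.png',.12)"
```

```text
tcp [ 0.5639 -0.0872  0.1025] ydeg 94.84 t 45.3
(0.5665, -0.089, 0.041, 95.06) rows 2
   x -0.0025 y -0.0020 z 0.0615 yaw -0.0038  rows 2
0.2370783031101639
wrist [ 437  162   54  107 4277] [462.5 213.8] [ 0.5388 -0.007   0.12  ]
wrist [ 371  167   40  106 3523] [389.9 218.3] [ 0.5451 -0.0488  0.12  ]
wrist [ 300  183   45  145 5930] [322.1 253.2] [ 0.5713 -0.0866  0.12  ]
```

>>> {"fn": "move_arm", "kwargs": {"plan": [{"x": -0.002, "y": -0.002, "z": 0.03, "yaw": -0.004, "fingers": 1}, {"x": -0.002, "y": -0.002, "z": 0.05, "yaw": -0.004, "fingers": 1}, {"x": -0.002, "y": -0.002, "z": 0.06, "yaw": -0.004, "fingers": 1}, {"x": -0.002, "y": -0.002, "z": 0.061, "yaw": -0.004, "fingers": 1}, {"x": -0.002, "y": -0.002, "z": 0.061, "yaw": -0.004, "fingers": 1}]}}

```text
time: 45.85
eef_pos: [0.5668, -0.0895, 0.0427]
tcp_rot: [-0.045, 0.999, -0.0, 0.0]
contact_force: [1.2, 0.5, -1.5]
opening: 0.239
finger_force: 50.8
```

>>> {"fn": "move_arm", "kwargs": {"plan": [{"x": 0, "y": 0, "z": 0, "yaw": 0, "fingers": 1}, {"x": 0, "y": 0, "z": 0, "yaw": 0, "fingers": 0.65}, {"x": 0, "y": 0, "z": 0, "yaw": 0, "fingers": 0.55}, {"x": 0, "y": 0, "z": 0, "yaw": 0, "fingers": 0.55}, {"x": 0, "y": 0, "z": 0, "yaw": 0, "fingers": 0.55}]}}

```text
time: 46.35
eef_pos: [0.5666, -0.089, 0.0426]
tcp_rot: [-0.046, 0.999, -0.0, 0.0]
contact_force: [0.8, 0.1, -0.8]
opening: 0.45
finger_force: 0.0
```

>>> {"fn": "move_arm", "kwargs": {"plan": [{"x": 0, "y": 0, "z": -0.03, "yaw": 0, "fingers": 0.55}, {"x": 0, "y": 0, "z": -0.07, "yaw": 0, "fingers": 0.55}, {"x": 0, "y": 0, "z": -0.11, "yaw": 0, "fingers": 0.55}, {"x": 0, "y": 0, "z": -0.15, "yaw": 0, "fingers": 0.55}, {"x": 0, "y": 0, "z": -0.16, "yaw": 0, "fingers": 0.55}]}}

```text
time: 46.85
eef_pos: [0.5693, -0.0899, 0.2086]
tcp_rot: [-0.046, 0.999, -0.002, 0.005]
contact_force: [0.2, 0.5, 1.4]
opening: 0.449
finger_force: 0.0
```

```bash
python3 plan.py "[(.5,-.36,.2,60)]"
```

```text
tcp [ 0.5693 -0.0899  0.2086] ydeg 95.24 t 46.85
(0.5, -0.36, 0.2, 60) rows 6
   x 0.0469 y -0.1313 z 0.0044 yaw 0.3076  rows 3
   x 0.0050 y -0.1393 z 0.0044 yaw 0.3076  rows 3
```

>>> {"fn": "move_arm", "kwargs": {"plan": [{"x": 0.047, "y": -0.131, "z": 0, "yaw": 0.307, "fingers": 0.55}, {"x": 0.047, "y": -0.131, "z": 0, "yaw": 0.307, "fingers": 0.55}, {"x": 0.047, "y": -0.131, "z": 0, "yaw": 0.307, "fingers": 0.55}, {"x": 0.047, "y": -0.131, "z": 0, "yaw": 0.307, "fingers": 0.55}]}}

```text
time: 47.25
eef_pos: [0.5301, -0.2276, 0.2013]
tcp_rot: [0.11, 0.994, -0.0, -0.001]
contact_force: [0.3, -0.3, -0.4]
opening: 0.449
finger_force: 0.0
```

>>> {"fn": "move_arm", "kwargs": {"plan": [{"x": 0.005, "y": -0.139, "z": 0, "yaw": 0.307, "fingers": 0.55}, {"x": 0.005, "y": -0.139, "z": 0, "yaw": 0.307, "fingers": 0.55}, {"x": 0.005, "y": -0.139, "z": 0, "yaw": 0.307, "fingers": 0.55}, {"x": 0.005, "y": -0.139, "z": 0, "yaw": 0.307, "fingers": 0.55}, {"x": 0.005, "y": -0.139, "z": 0, "yaw": 0.307, "fingers": 0.55}]}}

```text
time: 47.75
eef_pos: [0.4967, -0.3581, 0.2011]
tcp_rot: [0.259, 0.966, 0.001, -0.001]
contact_force: [-0.4, -0.1, 0.3]
opening: 0.448
finger_force: 0.0
```

```bash
python3 - <<'E'
from h import *
bars('t16.png'); K,C,_=cam('top')
im=cv2.imread('pics/t16.png').astype(int)[...,::-1]; r,g,b=im[...,0],im[...,1],im[...,2]
def comp(m,name,z,x0,x1,mn=8):
    m=m.copy(); m[:,:x0]=0; m[:,x1:]=0; m[:180]=0; m[280:]=0
    n,l,s,c=cv2.connectedComponentsWithStats(m.astype(np.uint8))
    for i in range(1,n):
        if s[i,4]>=mn: w=px2w(K,C,*c[i],z); print(name,s[i],w.round(4),'plate',toP(w).round(4))
comp((r>1.5*g)&(r>2.5*b)&(r>70),'orange',.02,120,195)
comp((b>2*r)&(b>60),'pad',.004,120,195,100)
comp((r>70)&(g<.5*r),'red',.02,215,350)
comp((r>70)&(g>.55*r)&(b<.5*r),'yellow',.016,215,350)
pp=np.array([.527,.369])
for dx in(0,):
  a=np.radians(10); e1=np.array([np.cos(a),np.sin(a)]);e2=np.array([-e1[1],e1[0]])
  for sx,sy in((-1,-1),(-1,1),(1,1),(1,-1)): print('expected foot corner px',np.round(w2px(K,C,np.append(pp+sx*.04*e1+sy*.02*e2,.02)),1))
sub=im[195:285,130:190]; dark=((sub.sum(2)<75)); print('dark bbox', [ (v.min()+o,v.max()+o) for v,o in zip(np.where(dark),(195,130))])
u=np.argwhere((r>1.5*g)&(r>2.5*b)&(r>70)); u=u[(u[:,1]<195)&(u[:,1]>120)&(u[:,0]>190)&(u[:,0]<280)]
print('orange rows/cols',u.min(0),u.max(0))
E
```

```text
260 [302.3 216.3] c [ 0.5623 -0.0366  0.082 ] len [np.float64(0.023), np.float64(0.079)] ang 5.3 plate [ 0.0015 -0.0275]
262 [322.8 214.6] c [ 0.5664 -0.0902  0.082 ] len [np.float64(0.023), np.float64(0.078)] ang 5.9 plate [ 0.0008 -0.0813]
268 [281.8 219.4] c [0.5544 0.0169 0.082 ] len [np.float64(0.023), np.float64(0.08)] ang 5.3 plate [-0.0017  0.0265]
orange [150 219  16  31 184] [0.5189 0.3568 0.02  ] plate [-0.0071  0.3681]
pad [ 135  199   46   70 1794] [0.5247 0.3661 0.004 ] plate [-0.0005  0.3769]
red [224 227  11  11 103] [0.5265 0.1667 0.02  ] plate [-0.0163  0.1782]
yellow [228 213  13  14 114] [0.5627 0.1554 0.016 ] plate [0.0188 0.1637]
yellow [227 238  10  13 111] [0.4937 0.1585 0.016 ] plate [-0.0497  0.1729]
expected foot corner px [164.  245.6]
expected foot corner px [149.4 248.3]
expected foot corner px [145.7 219.5]
expected foot corner px [160.2 216.9]
dark bbox [(np.int64(216), np.int64(250)), (np.int64(144), np.int64(168))]
orange rows/cols [219 150] [249 165]
```

All the checks agree:
- **Bars:** within 2 mm of their outline centres and within 1° of the outlines.
- **Scraper:** its foot's orange extent (rows 219 to 249, cols 150 to 165) matches an upright block at the pad centre.
- **Chips:** all in the tray that was empty.

Hand in.

```bash
python3 -c "
from plant import ctrl
print(ctrl.sign_off())"
```

```text
the job is handed in; nothing more can be done
None
```

I handed the job in: both holders are in the cup tray, all five chips were wiped into the empty tray, the three green bars lie in outlines and the scraper is back on its pad. The sign-off returned no verdict, and I did not re-check the cup, bottle and screwdriver at the end.

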